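# Turn a finished rail meter face up onto the check scale

### The job

The white energy meter on the green mat has just had its back screwed on and lies face down. Turn it over and set it down face up in the middle of the scale's steel pan, let go and leave it resting there. Its shell is thin and the scale is delicate: squeeze it no harder than 15 N, never drop, topple or bang it, do not push the pan down to its stop, and leave everything else on the bench where it is.

Things in the scene. Friction and masses are not known exactly. Their poses are not given: they have to be found in the camera images.
- meter: The meter to turn over: white plastic case, 90 mm long (its x), 54 mm wide (its y), 58 mm from face to back (its z), 0.2 to 0.3 kg. Origin at the centre of its FACE; z points from the face out of the back: up at the start (face down), down at the end. The face is a nose 45 mm (x) by 54 mm (y) with a dark display; 14 mm behind it the case widens to the full 90 x 54 mm.
- meter_center (a point): The middle of the meter, 29 mm behind its face, on the line between its two long sides (y = +-27 mm), which are flat and plain: the grip point. 6 to 12 N a side lifts and turns it there without slipping; fingers pressing with over 15 N each crack the shell. One grip cannot turn it right over: it stands steadily on either flat end, to be let go and taken again. Centre of mass 31 mm behind the face.
- meter_back (a point): The centre of the meter's back, 58 mm behind the face: the side that must end on the pan. Flat, but for a groove 36 mm wide and 4 mm deep along y across its middle (this point lies level with the back's flat lands).
- mat: Dark green rubber bench mat, 300 mm (x) by 270 mm (y), 3 mm thick, fixed; origin at the centre of its underside. Lies left or right of the middle of the bench; the meter and a screwdriver lie on it.
- scale: Bench scale, cream case 270 mm (x) by 230 mm (y), 58 mm high, fixed; origin at the centre of its underside, display and keys at its -x end, 61 mm high; only the pan stands higher.
- pan_top (a point): The centre of the upper face of the scale's stainless steel pan, 180 mm (x) by 190 mm (y), flat, 85 mm above the bench when empty. It rides straight down on shock springs.
- pan (a joint): How far the pan is pressed down, m: 0 empty, about 0.001 under the meter alone (0.4 mm for each newton), soft stop of the load cell at 0.0045 (about 11 N); it must not be pressed that far.
- driver: Screwdriver with a green handle, 170 mm long, 26 mm thick, on the mat beside the meter; origin under its middle, x along it. Bystander.
- driver_b: Screwdriver with a red handle, 190 mm long, 26 mm thick, on the bench to the right; origin under its middle, x along it. Bystander.
- meter_a: Another meter of the same kind, already finished, face up on the bench beyond the mat and the scale; origin at the centre of its underside. Bystander.
- meter_b: A second finished meter, face up beside meter_a; origin at the centre of its underside. Bystander.
- bottle: White cleaner bottle with a red cap, 52 mm across, 130 mm tall; origin at the centre of its underside. Bystander.
- tape: Roll of packing tape lying flat, 90 mm across, 24 mm high; origin at the centre of its underside. Bystander.
- jar: Clear jar of screws with a black lid, 60 mm across, 60 mm tall, on the bench to the left; origin at the centre of its underside. Bystander.
Not all that is in view belongs to the job. What is shaped like the meter but yellow is not meant.

How it is judged:
By the outcome, as a careful person would: the job done as asked, in the order asked, and still so for the second after the job is handed in, with the robot touching nothing.
It also fails if it takes over 58 s, if anything falls off the work surface, if the arm or the gripper's body presses on something with over 40 N, if the wrist force passes 120 N, or if a joint passes its speed limit or range.

### The arm

A 6-joint arm with a two-finger parallel gripper is mounted at the origin on the work surface. World frame = base frame: x ahead of the robot, y to its left, z up, the work surface at z = 0. Lengths are in mm, angles in rad, forces in N, time in s.
With the tool pointing down it reaches from about 375 to 925 mm from the base axis. Payload 5.7 kg.
Tool frame: the origin (TCP) lies at the very end of the fingers, on their centre line; the grasp point (between the pads) lies 19 mm behind it; z points along the fingers, y is the line along which they close (so a half turn about z gives the same grasp; the last joint's range is limited). The gripper opens to 88 mm and grips with 3 to 60 N. Pads are 20 mm wide; open, the fingers measure 115 mm over their backs; the gripper's body (75 mm by 178 mm) begins 61 mm behind the grasp point.
Start: joints at [1.033, 0.359, 1.51, -0, 1.272, -0.115], TCP at [246.177, 547.134, 198.423] pointing down, gripper open.
Joint ranges: [-2.97, 2.97], [-1.01, 2.36], [0.21, 2.38], [-0.96, 4.11], [0.2, 2.71], [-2.98, 2.98]. Speed limits (rad/s): [2.39, 2.39, 3.14, 3.14, 3.14, 3.14].

### API

Orientations are given as a unit quaternion [w, x, y, z].
In Python, from station import status, eyes, robot, find_in, regions_of gives the robot as it stands.
- The arm moves only by the tool step_arm, never from a script. Its argument "series" is a list of rows, each an object of numbers: "wx", "wy", "wz": the turn, a rotation vector about the tool's x, y, z as a fraction of full scale; "dx", "dy", "dz": the shift along the tool's x, y, z as a fraction of full scale; "jaw": the finger opening in mm, from 0 to 87.8. In form: [{"wx": .., "wy": .., "wz": .., "dx": .., "dy": .., "dz": .., "jaw": ..}, ...]. A call has 1 to 8 rows; each row shifts and turns the commanded pose from where the row before left it, along the tool's axes as they then stand; what a row does not reach is not made up. Full scale, the value 1, is 0.03 m for a shift and 6 degrees for a turn. A row lasts 1/12 s, in which the tool goes at most 41.7 mm and 7.16 degrees, less where a joint would pass 70% of its speed; a pose out of reach is approached as far as the arm can. A call with a number of a shift or a turn outside -1 to 1 is refused whole. A call with a gripper value outside its range is refused whole. The fingers move at their own pace and stop on an object; "force" is the grip in N (left out, the last holds). Time passes only in rows, so rows that do not move let the fingers close. It gives the time, the measured TCP pose, the force, the opening and the grip force at its end, in the units of the state.
- status.get_obs(): the state, without advancing time (a new reading comes with each control period).
- eyes.read_camera(name): name is "scene" or "top" or "wrist"; returns (picture, depth): 420x560x3 uint8, red, green, blue; 420x560 float32, mm along the optical axis (not along the pixel's ray), 0 where there is no reading.
- eyes.calibration(name): a dict with "K" (3x3 intrinsics, pixels), "camera_from_world" (4x4, takes a point from world to camera coordinates). Camera axes: x right, y down, z forward; pixel columns grow to the right and rows downward; lengths in mm; the calibration is good to about 2 mm. The wrist camera is an equidistant fisheye: a pixel r from the principal point sees the ray r / f radians off the axis. A picture is of the moment at which its call begins: read the wrist's pose just before it. calibration takes no time and is no camera call; for the wrist camera it gives the pose at the moment of the call.
- robot.sign_off(): hands the job in; it is judged then, once.
Trained networks look in the newest picture that a camera, given by its name, has taken for a name from the list of things; names that differ only in an ending like _2 or _b are one class to them, and where a whole thing is asked for, a point or a joint stands for the part that bears it (a point fixed in the world has none). Each returns a list of dicts, best first, with "p" (0 to 1); they miss things now and then, are a little off and sometimes report something else, mostly with a low value. They report only what shows in the picture. A call takes as long as a camera call. They do not tell look-alikes from the thing itself.
- find_in(thing, camera): "uv" ([column, row] in pixels, amid what is visible of it).
- regions_of(thing, camera): "region" (420x560 bool, what is visible of it) and "uv" ([column, row] in pixels, amid what is visible of it).
The state is a dict: "clock": time; "joint_positions": joint angles; "joint_velocities": joint speeds; "joint_efforts": joint torques, N m; "ee_pos": TCP position; "eef_rot": TCP orientation; "force": force on the tool from outside, world axes, zero at the start; "moment": the same for the moment, N m; "gripper_width": finger opening in mm; "grasp_force": force on a finger pad.
Only numpy, scipy, OpenCV 4.12 (cv2) and the standard library are available. Lean on these libraries where they do the work, as an engineer would, in place of code of your own. Each camera call takes 0.05 s, during which the arm holds its last target. There are 200 camera calls.

## Working session

There is one attempt and no reset: what is moved stays moved. The work goes in short steps, Python scripts to look and compute and a tool call to move; the robot and the scene stay as the last step left them, time stands still between calls to the robot, and variables do not carry over. Pictures are saved under pics/ and viewed, at most 10 in all, crops included, and the job is handed in when it is done.

Besides the shell and the picture viewer there is one more tool, called after "Request:" by a JSON object that holds its "method" and its "body", one argument or row to a line. step_arm: Moves the arm, as the interface text tells. Its arguments: {"type":"object","properties":{"series":{"type":"array"},"force":{"type":"number"}},"required":["series"]}

```bash
mkdir -p pics; ls; python3 - <<'E'
from station import status, eyes, robot, find_in, regions_of
import cv2,numpy as np
o=status.get_obs();print(o)
ims=[]
for c in("top","scene"):
    p,d=eyes.read_camera(c);np.savez(f"/tmp/{c}.npz",p=p,d=d)
    k=eyes.calibration(c);print(c,k["K"].tolist(),np.round(k["camera_from_world"],3).tolist())
    cv2.imwrite(f"pics/{c}0.png",cv2.resize(p[:,:,::-1],(800,600)))
    for t in("meter","scale","pan_top","driver","mat"):
        print(c,t,[(np.round(r["uv"]).tolist(),round(r["p"],2)) for r in find_in(t,c)])
E
```

```text
pics
{'clock': 0.0, 'joint_positions': array([ 1.03291478e+00,  3.59477402e-01,  1.51142100e+00, -2.01163769e-05,
        1.27248511e+00, -1.15100585e-01]), 'joint_velocities': array([ 0.00015737, -0.0008695 , -0.0009563 ,  0.00061958, -0.00106919,
       -0.0001112 ]), 'joint_efforts': array([-8.86924972e-04, -5.15369833e+01, -2.70731449e+01,  6.71695964e-02,
        3.51293979e-02, -1.92540651e-04]), 'ee_pos': array([245.81953577, 546.53772887, 197.63040961]), 'eef_rot': array([-2.78079700e-04,  2.09816648e-01,  9.77740340e-01, -8.51209231e-04]), 'force': array([-0.40784471,  0.1778611 ,  0.54733833]), 'moment': array([0.00143021, 0.00659718, 0.00734604]), 'grasp_force': 0.0, 'gripper_width': 87.76950884399612}
top [[421.57398050919113, 0.0, 277.81666437458694], [0.0, 421.57398050919113, 213.02691000115288], [0.0, 0.0, 1.0]] [[-0.019, -1.0, -0.011, 3.411], [-0.989, 0.021, -0.15, 478.745], [0.15, 0.008, -0.989, 1043.495], [0.0, 0.0, 0.0, 1.0]]
top meter [([224.0, 125.0], 0.95), ([418.0, 323.0], 0.94), ([372.0, 216.0], 0.81), ([268.0, 122.0], 0.73)]
top scale []
top pan_top [([370.0, 107.0], 0.63), ([175.0, 206.0], 0.57)]
top driver [([450.0, 208.0], 0.82), ([323.0, 232.0], 0.62), ([173.0, 202.0], 0.61)]
top mat [([362.0, 212.0], 0.9)]
scene [[456.8876846660478, 0.0, 284.9731175385423], [0.0, 456.8876846660478, 213.99809955968678], [0.0, 0.0, 1.0]] [[0.561, 0.828, 0.005, -247.83], [0.717, -0.483, -0.504, -290.349], [-0.415, 0.286, -0.864, 1741.368], [0.0, 0.0, 0.0, 1.0]]
scene meter [([220.0, 258.0], 0.82), ([367.0, 261.0], 0.68), ([158.0, 209.0], 0.59), ([234.0, 268.0], 0.36)]
scene scale [([344.0, 186.0], 0.68)]
scene pan_top [([354.0, 186.0], 0.94), ([402.0, 170.0], 0.58), ([319.0, 305.0], 0.49)]
scene driver [([168.0, 302.0], 0.64), ([250.0, 232.0], 0.58)]
scene mat [([234.0, 267.0], 0.82)]
```

View pics/top0.png

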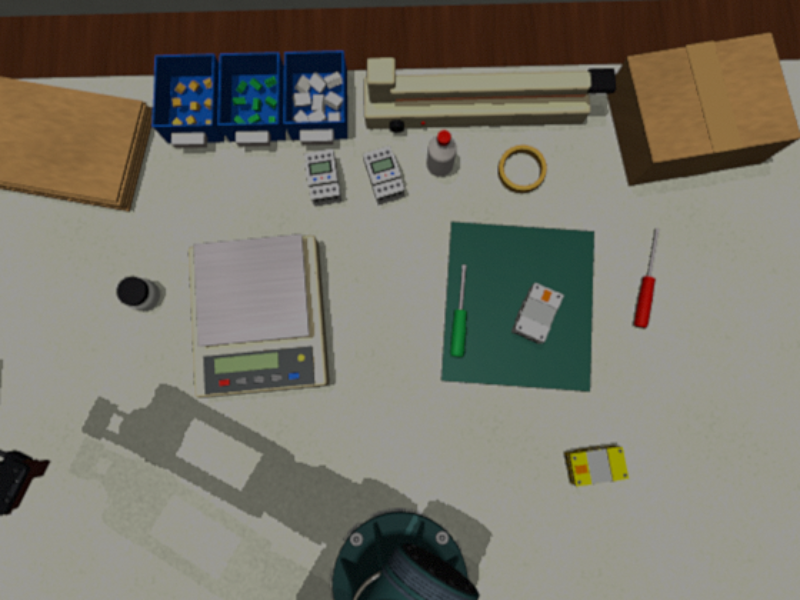

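View pics/scene0.png

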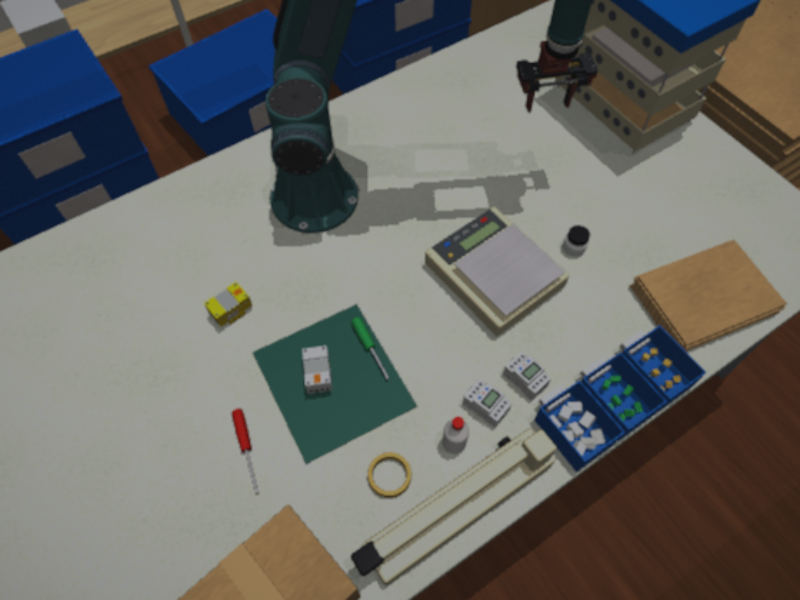

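The candidates for "meter", in original top-camera pixels:
- White one on the mat at (378,218). This fits the task: white, face down, on the green mat.
- Yellow one at (418,325), the look-alike.
- Two finished, face-up ones at (224,125) and (268,122).

The scale is at about (180,215) on the left. Next I'll measure these and check an enlarged crop.

```bash
cat > h.py <<'E'
import numpy as np,cv2
from station import status, eyes
def world(c,d):
    k=eyes.calibration(c);K=k["K"];T=np.linalg.inv(k["camera_from_world"])
    v,u=np.mgrid[:d.shape[0],:d.shape[1]]
    P=np.stack([(u-K[0][2])/K[0][0]*d,(v-K[1][2])/K[1][1]*d,d],-1)
    return P@T[:3,:3].T+T[:3,3]
def rect(m,W):
    n,l,s,_=cv2.connectedComponentsWithStats(m.astype(np.uint8))
    i=1+np.argmax(s[1:,4]);q=W[l==i]
    return cv2.minAreaRect(q[:,:2].astype(np.float32)),np.median(q[:,2]),len(q)
E
python3 - <<'E'
from h import *
for c in("top","scene"):
    f=np.load(f"/tmp/{c}.npz");W=world(c,f["d"]);X,Y,Z=W[...,0],W[...,1],W[...,2]
    mat=(X>350)&(X<680)&(Y<-80)&(Y>-400)
    print(c,"meter",rect(mat&(Z>46)&(Z<75),W))
    print(c,"driver",rect(mat&(Z>12)&(Z<40)&(Y>-190),W))
    print(c,"pan",rect((Y>80)&(Y<420)&(X>300)&(X<700)&(Z>78)&(Z<95),W))
    hsv=cv2.cvtColor(f["p"],cv2.COLOR_RGB2HSV)
    g=(hsv[...,0]>60)&(hsv[...,0]<90)&(hsv[...,1]>100)&mat
    print(c,"mat",rect(g,W))
f=np.load("/tmp/top.npz")["p"]
cv2.imwrite("pics/crop.png",cv2.resize(f[145:285,300:470,::-1],None,fx=4,fy=4,interpolation=3))
E
```

```text
top meter (((455.9781494140625, -252.41061401367188), (54.5782585144043, 90.96952819824219), 64.63259887695312), np.float64(59.54883537199089), 819)
top driver (((467.6400146484375, -120.2546157836914), (25.21933364868164, 167.8104248046875), 82.58997344970703), np.float64(24.983479639648635), 392)
top pan (((503.070556640625, 247.05462646484375), (180.85891723632812, 191.07244873046875), 4.329125881195068), np.float64(84.52047027943115), 5509)
top mat (((483.13372802734375, -230.8873748779297), (266.63427734375, 289.3968811035156), 84.80382537841797), np.float64(3.108582755798352), 9342)
scene meter (((455.52728271484375, -253.5724334716797), (54.55603790283203, 95.3701400756836), 64.36341857910156), np.float64(58.80825679131601), 492)
scene driver (((466.8144836425781, -121.68805694580078), (26.499170303344727, 171.9327392578125), 82.2796401977539), np.float64(24.148449954466287), 220)
scene pan (((501.3373718261719, 245.6675262451172), (182.9381866455078, 191.90113830566406), 3.8812646865844727), np.float64(85.06184471742677), 2499)
scene mat (((483.16619873046875, -230.3959197998047), (264.2962646484375, 289.8105163574219), 84.82467651367188), np.float64(2.727176792764567), 5780)
```

View pics/crop.png

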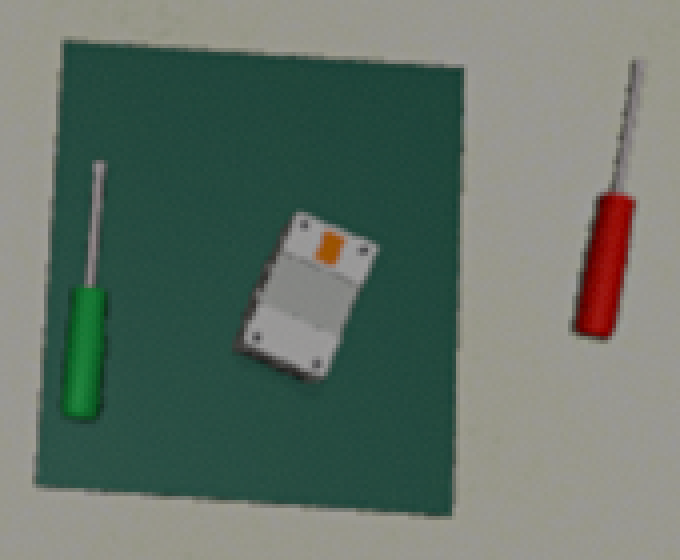

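The crop shows the white meter at crop (310,295), face down with the grey groove and orange label. That's the one to turn over: centre about (456,-253), long axis at -25.4°, roughly radial. I'll travel there now with the tool's orientation unchanged.

Request:
{"method": "step_arm", "body": {
  "series": [
    {"dx":-0.97,"dy":-0.77,"jaw":87},
    {"dx":-0.97,"dy":-0.77},
    {"dx":-0.97,"dy":-0.77},
    {"dx":-0.97,"dy":-0.77},
    {"dx":-0.97,"dy":-0.77},
    {"dx":-0.97,"dy":-0.77},
    {"dx":-0.97,"dy":-0.77},
    {"dx":-0.97,"dy":-0.77}
  ],
  "force": 9
}}

```text
invalid input
```

Request:
{"method": "step_arm", "body": {
  "series": [
    {"wx":0,"wy":0,"wz":0,"dx":-0.97,"dy":-0.77,"dz":0,"jaw":87},
    {"wx":0,"wy":0,"wz":0,"dx":-0.97,"dy":-0.77,"dz":0,"jaw":87},
    {"wx":0,"wy":0,"wz":0,"dx":-0.97,"dy":-0.77,"dz":0,"jaw":87},
    {"wx":0,"wy":0,"wz":0,"dx":-0.97,"dy":-0.77,"dz":0,"jaw":87},
    {"wx":0,"wy":0,"wz":0,"dx":-0.97,"dy":-0.77,"dz":0,"jaw":87},
    {"wx":0,"wy":0,"wz":0,"dx":-0.97,"dy":-0.77,"dz":0,"jaw":87},
    {"wx":0,"wy":0,"wz":0,"dx":-0.97,"dy":-0.77,"dz":0,"jaw":87},
    {"wx":0,"wy":0,"wz":0,"dx":-0.97,"dy":-0.77,"dz":0,"jaw":87}
  ],
  "force": 9
}}

```text
clock: 1.27
ee_pos: [383.2, 281.5, 198.7]
eef_rot: [0.0, 0.21, 0.978, 0.0]
force: [0.5, -0.5, -0.1]
gripper_width: 86.9
grasp_force: 0.0
```

Request:
{"method": "step_arm", "body": {
  "series": [
    {"wx":0,"wy":0,"wz":0,"dx":-0.97,"dy":-0.77,"dz":0,"jaw":87},
    {"wx":0,"wy":0,"wz":0,"dx":-0.97,"dy":-0.77,"dz":0,"jaw":87},
    {"wx":0,"wy":0,"wz":0,"dx":-0.97,"dy":-0.77,"dz":0,"jaw":87},
    {"wx":0,"wy":0,"wz":0,"dx":-0.97,"dy":-0.77,"dz":0,"jaw":87},
    {"wx":0,"wy":0,"wz":0,"dx":-0.47,"dy":-1,"dz":0,"jaw":87},
    {"wx":0,"wy":0,"wz":0,"dx":-0.47,"dy":-1,"dz":0,"jaw":87},
    {"wx":0,"wy":0,"wz":0,"dx":-0.47,"dy":-1,"dz":0,"jaw":87},
    {"wx":0,"wy":0,"wz":0,"dx":-0.47,"dy":-1,"dz":0,"jaw":87}
  ]
}}

```text
clock: 1.93
ee_pos: [453.0, 16.9, 198.6]
eef_rot: [0.0, 0.21, 0.978, -0.0]
force: [0.0, 0.4, 0.4]
gripper_width: 87.0
grasp_force: 0.0
```

Request:
{"method": "step_arm", "body": {
  "series": [
    {"wx":0,"wy":0,"wz":0,"dx":-0.47,"dy":-1,"dz":0,"jaw":87},
    {"wx":0,"wy":0,"wz":0,"dx":-0.47,"dy":-1,"dz":0,"jaw":87},
    {"wx":0,"wy":0,"wz":0,"dx":-0.47,"dy":-1,"dz":0,"jaw":87},
    {"wx":0,"wy":0,"wz":0,"dx":-0.47,"dy":-1,"dz":0,"jaw":87},
    {"wx":0,"wy":0,"wz":0,"dx":-0.47,"dy":-1,"dz":0,"jaw":87},
    {"wx":0,"wy":0,"wz":0,"dx":-0.47,"dy":-1,"dz":0,"jaw":87},
    {"wx":0,"wy":0,"wz":0,"dx":-0.47,"dy":-1,"dz":0,"jaw":87},
    {"wx":0,"wy":0,"wz":0,"dx":-0.47,"dy":-1,"dz":0,"jaw":87}
  ]
}}

```text
clock: 2.6
ee_pos: [457.3, -248.4, 198.7]
eef_rot: [0.0, 0.21, 0.978, -0.0]
force: [0.3, 0.7, -0.6]
gripper_width: 87.1
grasp_force: 0.0
```

```bash
python3 - <<'E'
from h import *
o=status.get_obs()
for k in("clock","joint_positions","ee_pos","eef_rot","force"):print(k,np.round(o[k],4))
E
```

```text
clock 2.6
joint_positions [-0.6304  0.244   1.6801 -0.      1.2171 -1.7781]
ee_pos [ 457.2718 -248.4212  198.6838]
eef_rot [ 2.000e-04  2.100e-01  9.777e-01 -1.000e-04]
force [ 0.3327  0.7002 -0.5653]
```

```bash
python3 - <<'E'
from h import *
for c in("top","scene"):
    f=np.load(f"/tmp/{c}.npz");W=world(c,f["d"]);X,Y,Z=W[...,0],W[...,1],W[...,2]
    for x in range(550,1000,50):
        print(c,x,[int(np.percentile(Z[m],98)) if (m:=(f["d"]>0)&(X>x)&(X<x+50)&(Y>y)&(Y<y+50)).sum()>5 else -1 for y in range(-700,450,50)])
E
```

```text
top 550 [4, 5, 4, 4, 17, 4, 6, 7, 6, 7, 6, 7, 4, 4, 3, 3, 59, 88, 87, 88, 88, 60, 3]
top 600 [4, 4, 4, 4, 15, 3, 5, 6, 6, 7, 6, 6, 4, 3, 3, 3, 52, 55, 3, 4, 4, 3, 3]
top 650 [5, 4, 4, 4, 4, 4, 4, 4, 24, 25, 4, 3, 3, 46, 47, 43, 50, 3, 3, 3, 3, 3, 3]
top 700 [122, 123, 124, 123, 123, 121, 4, 4, 26, 25, 4, 99, 130, 60, 61, 5, 61, 59, 3, 3, 3, 3, 3]
top 750 [124, 123, 124, 123, 123, 122, 4, 4, 26, 25, 3, 129, 131, 4, 47, 6, 48, 47, 46, 47, 34, 47, 43]
top 800 [123, 124, 124, 124, 123, 122, 110, 107, 107, 107, 107, 107, 107, 108, 57, 76, 76, 77, 76, 75, 76, 76, 75]
top 850 [123, 124, 124, 124, 124, 123, 112, 111, 111, 111, 111, 111, 110, 128, 130, 76, 34, 75, 76, 36, 75, 25, 75]
top 900 [124, 124, 124, 124, 123, 117, 53, 54, 42, 55, 4, 56, 4, 55, 126, 75, 75, 75, 75, 75, 76, 73, 74]
top 950 [-1, -1, -1, -1, -1, 0, 0, 0, 0, 1, 0, 0, 1, 0, -1, -1, -1, -1, -1, -1, -1, -1, -1]
scene 550 [4, 4, 5, 5, 16, 5, 6, 7, 8, 9, 8, 9, 5, 4, 6, 6, 60, 89, 89, 89, 89, 60, 6]
scene 600 [4, 5, 4, 5, 12, 5, 5, 7, 6, 8, 8, 8, 5, 5, 5, 6, 51, 56, 22, 7, 6, 5, 8]
scene 650 [4, 5, 4, 4, 5, 4, 5, 4, 25, 23, 4, 6, 4, 45, 49, 41, 50, 6, 5, 6, 6, 6, 6]
scene 700 [123, 123, 124, 124, 123, 122, 5, 4, 26, 26, 5, 98, 132, 61, 63, 46, 63, 61, 6, 6, 6, 5, 5]
scene 750 [122, 124, 124, 124, 124, 122, 4, 4, 26, 27, 4, 122, 132, 46, 49, 6, 48, 48, 48, 48, 38, 50, 46]
scene 800 [-1, -1, 124, 124, 123, 122, 110, 109, 107, 107, 109, 108, 108, 109, 57, 78, 76, 77, 77, 75, 77, 74, 76]
scene 850 [-1, -1, -1, 123, 124, 123, 111, 111, 111, 111, 111, 112, 111, 129, 131, 77, 35, 75, 78, 36, 78, 21, 74]
scene 900 [-1, -1, -1, -1, -1, 115, 56, 56, 56, 56, 57, 57, 57, 91, 122, 74, 76, 76, 77, 75, 76, 76, 76]
scene 950 [-1, -1, -1, -1, -1, -1, -1, 2, 3, 1, 0, 0, 0, 1, 0, 1, -1, 0, -1, 0, 0, 0, 1]
```

Request:
{"method": "step_arm", "body": {
  "series": [
    {"wx":0,"wy":0.94,"wz":-0.1,"dx":0,"dy":0,"dz":0,"jaw":87},
    {"wx":0,"wy":0.94,"wz":0,"dx":0,"dy":0,"dz":0,"jaw":87},
    {"wx":0,"wy":0.94,"wz":0,"dx":0,"dy":0,"dz":0,"jaw":87}
  ]
}}

```text
clock: 2.85
ee_pos: [457.4, -247.8, 199.6]
eef_rot: [-0.145, 0.203, 0.968, 0.03]
force: [0.7, 0.5, -0.4]
gripper_width: 87.4
grasp_force: 0.0
```

```bash
python3 - <<'E'
from h import *
o=status.get_obs()
for k in("clock","joint_positions","ee_pos","eef_rot","force"):print(k,np.round(o[k],4))
E
```

```text
clock 2.85
joint_positions [-0.5892  0.4285  1.4416 -0.0512  1.565  -1.7377]
ee_pos [ 457.407  -247.8348  199.6039]
eef_rot [-0.1452  0.2035  0.9678  0.0304]
force [ 0.7202  0.4654 -0.3603]
```

```bash
cat > kin.py <<'E'
import numpy as np
from scipy.optimize import least_squares
from scipy.spatial.transform import Rotation as R
lo=np.array([-2.97,-1.01,.21,-.96,.2,-2.98]);hi=np.array([2.97,2.36,2.38,4.11,2.71,2.98])
Ry=lambda a:R.from_euler('y',a);Rz=lambda a:R.from_euler('z',a)
def fk(q,p,s4=1,s6=1):
    oy,h,L2,L3,a3,Lt,c6=p
    A=Ry(q[1]+q[2]);B=A*Rz(s4*q[3])*Ry(q[4])
    x=np.array([0,oy,h])+Ry(q[1]).apply([0,0,L2])+A.apply([a3,0,L3])+B.apply([0,0,Lt])
    return Rz(q[0]).apply(x),Rz(q[0])*B*Rz(s6*q[5]+c6)
data=[([1.03291,.35948,1.51142,0,1.27249,-.1151],[245.82,546.54,197.63],[-.00028,.20982,.97774,-.00085]),
([-.6304,.2440,1.6801,0,1.2171,-1.7781],[457.2718,-248.4212,198.6838],[2e-4,.21,.9777,-1e-4]),
([-.5892,.4285,1.4416,-.0512,1.565,-1.7377],[457.407,-247.8348,199.6039],[-.1452,.2035,.9678,.0304])]
def fit():
    best=None
    for s4 in(1,-1):
        for s6 in(1,-1):
            for c in(0,1.57,3.14,-1.57):
                def f(p):
                    r=[]
                    for q,x,w in data:
                        X,Q=fk(q,p,s4,s6);r+=list(X-x)+list(300*(Q.inv()*R.from_quat(w,scalar_first=True)).as_rotvec())
                    return r+[.02*p[4],.002*(p[5]-400)]
                s=least_squares(f,[69,180,610,405,0,400,c])
                if best is None or s.cost<best[0]:best=(s.cost,s.x,s4,s6,f(s.x))
    return best
E
python3 - <<'E'
from kin import *
b=fit();print(b[0],np.round(b[1],3),b[2:4]);print(np.round(b[4],2))
E
```

```text
1.3975934863319646 [ 68.935 198.09  629.502 411.158  62.762 408.395   1.571] (1, 1)
[-0.22 -0.29 -0.17 -0.   -0.   -0.01  0.41 -0.23  0.72  0.01 -0.01  0.
 -0.11 -0.05 -0.55  0.02 -0.01  0.01  1.26  0.02]
```

```bash
cat >> kin.py <<'E'
P=fit()[1]
D=np.diag([-1.,1,-1])
def tool(Rm,phi,c,flip=0,back=0):
    T=Rm*Ry(phi)*R.from_matrix(D)*Rz(np.pi*flip);z=T.apply([0,0,1])
    return np.array(c)+(19-back)*z,T
def ik(x,T,q0):
    f=lambda q:np.r_[(fk(q,P)[0]-x)/100,(fk(q,P)[1].inv()*T).as_rotvec()]
    s=least_squares(f,np.clip(q0,lo+.01,hi-.01),bounds=(lo,hi),max_nfev=60)
    return s.x,s.cost
def flat(psi):return Rz(psi)                 # face down, x at psi
def stand(psi):return Rz(psi)*Ry(-np.pi/2)   # meter x up; meter z(back) points at psi+180
def up(psi):return Rz(psi)*Ry(-np.pi)        # face up
E
cat > /tmp/s.py <<'E'
from kin import *
dg=np.deg2rad;seeds=[[-.5,.7,1.2,0,1.8,-1.7],[0,.4,1.5,-.7,1.3,0],[0,.4,1.5,.7,1.3,0],[0,.4,1.5,.7,1.3,2],[0,.4,1.5,-.7,1.3,-2],[0,.2,1.9,0,.6,0]]
def best(x,T,prev=None):
    r=[]
    for s in ([prev] if prev is not None else [])+seeds:
        q,c=ik(x,T,s)
        if c<1e-6:r.append((min(np.min(q-lo),np.min(hi-q)),q))
    return r
print("stand orientation check z:",stand(0).apply([0,0,1]),stand(0).apply([1,0,0]))
for ph in(40,45,50):
    for f in(0,1):
        x,T=tool(flat(dg(-25.4)),dg(ph),[456,-253,32],f)
        for m,q in best(x,T)[:1]:print("A",ph,f,round(m,2),np.round(q,2))
for name,Rf,c,phs in(("B",stand,[470,0,45],(40,50)),("C",stand,[470,0,45],(125,135,145)),("D",up,[502,246,115],(125,135,145))):
  for ph in phs:
    for psi in range(-180,180,30):
      for f in(0,1):
        x,T=tool(Rf(dg(psi)),dg(ph),c,f);r=best(x,T)
        if r:
            m,q=max(r,key=lambda a:a[0])
            if m>.12:print(name,ph,psi,f,round(m,2),np.round(q,2))
E
cp kin.py /tmp/; cd /tmp; time python3 s.py
```

```text
stand orientation check z: [-1.00000000e+00  0.00000000e+00  2.22044605e-16] [2.22044605e-16 0.00000000e+00 1.00000000e+00]
A 40 0 0.87 [-0.58  0.84  1.35 -0.09  1.65 -1.68]
A 40 1 0.87 [-0.58  0.84  1.35 -0.09  1.65  1.46]
A 45 0 0.87 [-0.57  0.89  1.28 -0.09  1.75 -1.68]
A 45 1 0.87 [-0.57  0.89  1.28 -0.09  1.75  1.46]
A 50 0 0.86 [-0.57  0.95  1.22 -0.1   1.84 -1.68]
A 50 1 0.86 [-0.57  0.95  1.22 -0.1   1.84  1.46]
B 40 -180 0 0.89 [-0.09  0.88  1.37 -0.07  1.77  1.5 ]
B 40 -180 1 0.89 [-0.09  0.88  1.37 -0.07  1.77 -1.64]
B 40 -150 0 0.64 [ 0.11  0.85  1.44 -0.32  1.67  1.26]
B 40 -150 1 0.64 [ 0.11  0.85  1.44 -0.32  1.67 -1.88]
B 40 -120 0 0.4 [ 0.29  0.78  1.64 -0.56  1.46  1.1 ]
B 40 -120 1 0.4 [ 0.29  0.78  1.64 -0.56  1.46 -2.04]
B 40 90 0 0.45 [-0.69  0.69  1.93  0.67  1.25  1.99]
B 40 90 1 0.45 [-0.69  0.69  1.93  0.67  1.25 -1.15]
B 40 120 0 0.74 [-0.5   0.78  1.64  0.41  1.52  1.92]
B 40 120 1 0.74 [-0.5   0.78  1.64  0.41  1.52 -1.22]
B 40 150 0 0.94 [-0.29  0.85  1.44  0.18  1.71  1.74]
B 40 150 1 0.94 [-0.29  0.85  1.44  0.18  1.71 -1.4 ]
B 50 -180 0 0.9 [-0.1   0.
[... 5073 characters left out ...]
 -2.03]
D 145 -90 0 0.48 [ 0.65  0.63  1.51 -0.48  1.43  0.82]
D 145 -90 1 0.48 [ 0.65  0.63  1.51 -0.48  1.43 -2.32]
D 145 -60 0 0.28 [ 0.73  0.51  1.76 -0.68  1.12  0.58]
D 145 -60 1 0.28 [ 0.73  0.51  1.76 -0.68  1.12 -2.56]
D 145 60 0 0.19 [-0.04  0.3   2.19  1.06  0.62  2.74]
D 145 60 1 0.19 [-0.04  0.3   2.19  1.06  0.62 -0.4 ]
D 145 90 0 0.43 [-0.09  0.42  1.95  0.75  0.99  2.55]
D 145 90 1 0.43 [-0.09  0.42  1.95  0.75  0.99 -0.59]
D 145 120 0 0.64 [-0.03  0.55  1.69  0.53  1.3   2.34]
D 145 120 1 0.69 [-0.03  0.55  1.69  0.53  1.3  -0.8 ]
D 145 150 0 0.89 [0.09 0.65 1.45 0.34 1.56 2.09]
D 145 150 1 0.93 [ 0.09  0.65  1.45  0.34  1.56 -1.05]
real	1m14.583s
user	1m14.859s
sys	0m0.189s
```

```bash
cat > plan.py <<'E'
from kin import *
from h import status
dg=np.deg2rad
cA=[455.8,-253,32];cB=[470,5,45];cD=[502,246.3,114]
def pose(n,back=0,dz=0,ph1=55,ph2=135,psiB=-100,psiD=-150,b=None,yA=-25.5):
    up_=np.array([0,0,dz])
    if n=='A':return tool(flat(dg(yA)),dg(ph1),np.array(cA)+up_,0,back)
    if n=='B':return tool(stand(dg(psiB)),dg(ph1),np.array(cB)+up_,0,back)
    if n=='C':return tool(stand(dg(psiB)),dg(ph2),np.array(b if b is not None else cB)+up_,0,back)
    if n=='D':return tool(up(dg(psiD)),dg(ph2),np.array(cD)+up_,0,back)
def cur():
    o=status.get_obs();return (o["ee_pos"],R.from_quat(o["eef_rot"],scalar_first=True)),o
def go(a,b,q=None,verbose=True):
    """constant per-row tool twist from pose a to b; optional IK check along it"""
    r=a[1].inv()*b[1];w=r.as_rotvec();t=a[1].inv().apply(np.array(b[0])-a[0])
    N=max(1,int(np.ceil(max(np.abs(np.rad2deg(w)).max()/6,np.linalg.norm(w)*57.3/7))))
    while 1:
        S=sum(R.from_rotvec(w*i/N).as_matrix() for i in range(N));d=np.linalg.solve(S,t)
        if np.abs(d).max()<=29.9 and np.linalg.norm(d)<41:break
        N+=1
    print("N",N,"w",np.round(np.rad2deg(w)/N/6,3),"d",np.round(d/30,3))
    if q is not None:
        x,T=np.array(a[0]),a[1];mz=1e9;mj=9;mv=0;bad=0
        for i in range(N):
            x=x+T.apply(d);T=T*R.from_rotvec(w/N);qn,c=ik(x,T,q);bad=max(bad,c)
            mv=max(mv,np.max(np.abs(qn-q)/[2.39,2.39,3.14,3.14,3.14,3.14])*12);mj=min(mj,np.min(qn-lo),np.min(hi-qn));mz=min(mz,x[2]);q=qn
        print(" end q",np.round(q,2),"margin",round(mj,2),"speedfrac",round(mv,2),"minz",round(mz),"cost",bad)
    return b,q
E
python3 - <<'E'
from plan import *
a,o=cur();q=o["joint_positions"]
print(a[0])
p,q=go(a,pose('A',90),q)
p,q=go(p,pose('A'),q)
p,q=go(p,pose('A',0,120),q)
for psi in(-90,-100,-110):
    p2,q2=go(p,pose('B',0,60,psiB=psi),q)
    p3,q3=go(p2,pose('B',0,0,psiB=psi),q2)
    p4,q4=go(p3,pose('B',100,0,psiB=psi),q3)
    print('C');c0=pose('C',100,0,psiB=psi);p5,q5=go(p4,c0,q4);p6,q6=go(p5,pose('C',psiB=psi),q5)
    p6,q6=go(p6,pose('C',dz=120,psiB=psi),q6);
    for pd in(-120,-150,180):
        print('D',pd);p7,q7=go(p6,pose('D',dz=60,psiD=pd),q6);p8,q8=go(p7,pose('D',psiD=pd),q7)
E
```

```text
[ 457.40699851 -247.83484605  199.60393469]
N 7 w [-0.025  0.903  0.034] d [-0.576 -0.032  0.357]
 end q [-0.56  1.05  0.87 -0.11  2.17 -1.7 ] margin 0.54 speedfrac 0.46 minz 73 cost 2.2793751639295223e-21
N 4 w [0. 0. 0.] d [0.   0.   0.75]
 end q [-0.57  1.    1.16 -0.11  1.93 -1.68] margin 0.6 speedfrac 0.3 minz 21 cost 1.6433477270868884e-24
N 4 w [0. 0. 0.] d [ 0.819  0.    -0.574]
 end q [-0.57  0.88  1.1  -0.11  2.11 -1.7 ] margin 0.6 speedfrac 0.18 minz 51 cost 2.7744437123592184e-23
N 16 w [-0.128 -0.828  0.728] d [0.417 0.377 0.153]
 end q [ 0.32  0.46  1.92 -0.66  1.09  0.73] margin 0.3 speedfrac 0.86 minz 89 cost 6.80365182249472e-18
N 2 w [0. 0. 0.] d [0.574 0.    0.819]
 end q [ 0.32  0.55  1.97 -0.72  0.98  0.84] margin 0.24 speedfrac 0.24 minz 29 cost 4.387186663288735e-27
N 4 w [0. 0. 0.] d [-0.     0.    -0.833]
 end q [ 0.42  0.46  1.83 -0.6   1.2   0.74] margin 0.28 speedfrac 0.22 minz 50 cost 2.2417299801468827e-27
C
N 14 w [0.    0.952 0.   ] d [-0.269 -0.     0.013]
 end q [-0.75  0.56  1.81  0.56  1.4  -1.03] margin 0.43 speedfrac 0.64 minz 102 cost 2.14664642
[... 4271 characters left out ...]
  1.82  1.13] margin 0.61 speedfrac 0.19 minz 101 cost 1.2344533416775187e-27
D -150
N 15 w [-0.    -0.955  0.492] d [ 0.458 -0.285  0.032]
 end q [ 0.4   0.81  1.06 -0.1   2.05  1.43] margin 0.34 speedfrac 0.89 minz 161 cost 1.6935141302580391e-19
N 2 w [0. 0. 0.] d [ 0.707 -0.     0.707]
 end q [ 0.4   0.86  1.11 -0.1   1.95  1.44] margin 0.71 speedfrac 0.2 minz 101 cost 3.4532525675081687e-28
D 180
N 16 w [-0.    -0.808  0.8  ] d [ 0.361 -0.375  0.069]
 end q [0.22 0.78 1.12 0.17 2.   1.8 ] margin 0.33 speedfrac 0.9 minz 158 cost 9.453840257264263e-21
N 2 w [0. 0. 0.] d [0.707 0.    0.707]
 end q [0.22 0.84 1.17 0.17 1.9  1.78] margin 0.76 speedfrac 0.2 minz 101 cost 4.572675104092388e-28
```

Request:
{"method": "step_arm", "body": {
  "series": [
    {"wx":-0.025,"wy":0.9,"wz":0.034,"dx":-0.576,"dy":-0.032,"dz":0.357,"jaw":87},
    {"wx":-0.025,"wy":0.9,"wz":0.034,"dx":-0.576,"dy":-0.032,"dz":0.357,"jaw":87},
    {"wx":-0.025,"wy":0.9,"wz":0.034,"dx":-0.576,"dy":-0.032,"dz":0.357,"jaw":87},
    {"wx":-0.025,"wy":0.9,"wz":0.034,"dx":-0.576,"dy":-0.032,"dz":0.357,"jaw":87},
    {"wx":-0.025,"wy":0.9,"wz":0.034,"dx":-0.576,"dy":-0.032,"dz":0.357,"jaw":87},
    {"wx":-0.025,"wy":0.9,"wz":0.034,"dx":-0.576,"dy":-0.032,"dz":0.357,"jaw":87},
    {"wx":-0.025,"wy":0.9,"wz":0.034,"dx":-0.576,"dy":-0.032,"dz":0.357,"jaw":87},
    {"wx":0,"wy":0,"wz":0,"dx":0,"dy":0,"dz":0,"jaw":87}
  ]
}}

```text
clock: 3.52
ee_pos: [504.6, -274.2, 56.1]
eef_rot: [-0.459, 0.193, 0.861, 0.105]
force: [-2.5, 1.2, -6.7]
gripper_width: 87.0
grasp_force: 0.0
```

```bash
python3 - <<'E'
from plan import *
a,o=cur();print(a[0],o["joint_positions"],o["clock"])
print("fk err",fk(o["joint_positions"],P)[0]-a[0])
go(a,pose('A',90));go(a,pose('A'))
E
```

```text
[ 504.63202007 -274.23518168   56.07246772] [-0.55404573  1.10037958  0.84090916 -0.10990164  2.17491832 -1.69850065] 3.5167
fk err [ 9.26211427 -5.99237577 -7.44739192]
N 1 w [ 0.001 -0.194  0.041] d [ 0.37  -0.06  -0.446]
N 3 w [ 0.    -0.065  0.014] d [ 0.109 -0.02   0.85 ]
```

Request:
{"method": "step_arm", "body": {
  "series": [
    {"wx":0,"wy":0,"wz":0,"dx":0,"dy":0,"dz":0,"jaw":87},
    {"wx":0,"wy":0,"wz":0,"dx":0,"dy":0,"dz":0,"jaw":87}
  ]
}}

```text
clock: 3.68
ee_pos: [509.2, -277.0, 73.2]
eef_rot: [-0.447, 0.195, 0.867, 0.101]
force: [-0.3, -0.2, 0.6]
gripper_width: 87.2
grasp_force: 0.0
```

```bash
python3 - <<'E'
s=open('kin.py').read()
from h import *
o=status.get_obs();l=lambda k:np.round(o[k],5).tolist()
s=s.replace("[-.1452,.2035,.9678,.0304])]","[-.1452,.2035,.9678,.0304]),\n(%s,%s,%s)]"%(l("joint_positions"),l("ee_pos"),l("eef_rot")))
open('kin.py','w').write(s)
p=open('plan.py').read()
p=p.replace("for i in range(N));d=","for i in range(1,N+1));d=").replace("x=x+T.apply(d);T=T*R.from_rotvec(w/N);","T=T*R.from_rotvec(w/N);x=x+T.apply(d);")
open('plan.py','w').write(p)
E
python3 - <<'E'
from plan import *
b=fit();print(b[0],np.round(P,2),np.round(b[4],1))
a,o=cur();print(a[0],o["force"],o["moment"],o["clock"])
go(a,pose('A',90));go(a,pose('A'),o["joint_positions"])
E
```

```text
2.1608708576863824 [ 68.92 249.92 611.71 428.21  96.37 406.27   1.57] [-0.1 -0.2 -0.  -0.  -0.  -0.   0.5 -0.3 -0.   0.  -0.   0.  -0.4  0.2
 -0.   0.  -0.   0.   0.1 -0.1  0.  -0.  -0.  -0.   1.9  0. ]
[ 509.21506758 -276.95108997   73.17174715] [-0.28098904 -0.16094015  0.55883812] [-0.15815603 -0.26306558 -0.02126891] 3.6833
N 1 w [-0.015  0.07   0.017] d [-0.005 -0.046  0.018]
N 4 w [-0.004  0.017  0.004] d [ 0.001 -0.011  0.755]
 end q [-0.57  1.03  1.1  -0.11  1.96 -1.68] margin 0.59 speedfrac 0.27 minz 21 cost 1.4740413490424207e-24
```

```bash
sed -i 's/for i in range(1,N+1));d=/for i in range(N));d=/; s/T=T\*R.from_rotvec(w\/N);x=x+T.apply(d);/x=x+T.apply(d);T=T*R.from_rotvec(w\/N);/' plan.py; grep -n "range(N)" plan.py
```

```text
18:        S=sum(R.from_rotvec(w*i/N).as_matrix() for i in range(N));d=np.linalg.solve(S,t)
24:        for i in range(N):
```

Request:
{"method": "step_arm", "body": {
  "series": [
    {"wx":-0.015,"wy":0.07,"wz":0.017,"dx":-0.005,"dy":-0.046,"dz":0.1,"jaw":87},
    {"wx":0,"wy":0,"wz":0,"dx":0,"dy":0,"dz":0.5,"jaw":87},
    {"wx":0,"wy":0,"wz":0,"dx":0,"dy":0,"dz":0.6,"jaw":87},
    {"wx":0,"wy":0,"wz":0,"dx":0,"dy":0,"dz":0.6,"jaw":87},
    {"wx":0,"wy":0,"wz":0,"dx":0,"dy":0,"dz":0.5,"jaw":87},
    {"wx":0,"wy":0,"wz":0,"dx":0,"dy":0,"dz":0.4,"jaw":87},
    {"wx":0,"wy":0,"wz":0,"dx":0,"dy":0,"dz":0.32,"jaw":87},
    {"wx":0,"wy":0,"wz":0,"dx":0,"dy":0,"dz":0,"jaw":87}
  ]
}}

```text
clock: 4.35
ee_pos: [441.2, -246.2, 23.6]
eef_rot: [-0.449, 0.196, 0.866, 0.101]
force: [-0.1, 0.4, 0.3]
gripper_width: 86.6
grasp_force: 0.0
```

Request:
{"method": "step_arm", "body": {
  "series": [
    {"wx":0,"wy":0,"wz":0,"dx":0,"dy":0,"dz":0,"jaw":87},
    {"wx":0,"wy":0,"wz":0,"dx":0,"dy":0,"dz":0,"jaw":87}
  ]
}}

```text
clock: 4.52
ee_pos: [442.6, -246.9, 21.9]
eef_rot: [-0.45, 0.196, 0.866, 0.102]
force: [-0.2, 0.3, 0.6]
gripper_width: 86.9
grasp_force: 0.0
```

```bash
python3 - <<'E'
from plan import *
import cv2
a,o=cur();print(a[0],o["force"],o["clock"]);go(a,pose('A'))
from station import eyes
p,d=eyes.read_camera("scene");cv2.imwrite("pics/s1.png",cv2.resize(p[190:320,150:330,::-1],None,fx=4,fy=4,interpolation=3))
E
```

```text
[ 442.5975585  -246.92926872   21.91539922] [-0.20372492  0.28472711  0.56968215] 4.5167
N 1 w [-0.002  0.019 -0.004] d [-0.002  0.007  0.044]
```

View pics/s1.png

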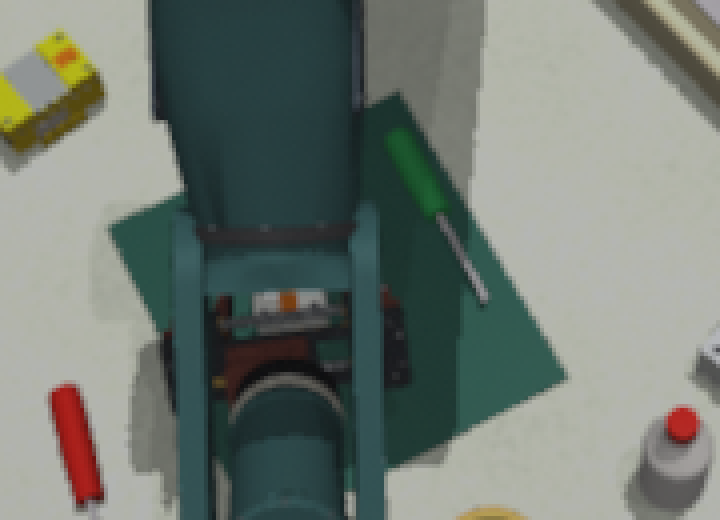

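The meter shows between the open fingers at crop (288,305), with nothing else touched. I'll close gently.

Request:
{"method": "step_arm", "body": {
  "series": [
    {"wx":0,"wy":0,"wz":0,"dx":0,"dy":0,"dz":0,"jaw":64},
    {"wx":0,"wy":0,"wz":0,"dx":0,"dy":0,"dz":0,"jaw":60},
    {"wx":0,"wy":0,"wz":0,"dx":0,"dy":0,"dz":0,"jaw":58},
    {"wx":0,"wy":0,"wz":0,"dx":0,"dy":0,"dz":0,"jaw":56},
    {"wx":0,"wy":0,"wz":0,"dx":0,"dy":0,"dz":0,"jaw":54},
    {"wx":0,"wy":0,"wz":0,"dx":0,"dy":0,"dz":0,"jaw":52},
    {"wx":0,"wy":0,"wz":0,"dx":0,"dy":0,"dz":0,"jaw":50},
    {"wx":0,"wy":0,"wz":0,"dx":0,"dy":0,"dz":0,"jaw":50}
  ],
  "force": 9
}}

```text
clock: 5.23
ee_pos: [441.3, -246.0, 19.7]
eef_rot: [-0.451, 0.196, 0.865, 0.102]
force: [0.8, 1.8, -1.4]
gripper_width: 54.3
grasp_force: 9.0
```

Request:
{"method": "step_arm", "body": {
  "series": [
    {"wx":0,"wy":0,"wz":0,"dx":0.137,"dy":0,"dz":-0.096,"jaw":50},
    {"wx":0,"wy":0,"wz":0,"dx":0.273,"dy":0,"dz":-0.191,"jaw":50},
    {"wx":0,"wy":0,"wz":0,"dx":0.546,"dy":0,"dz":-0.383,"jaw":50},
    {"wx":0,"wy":0,"wz":0,"dx":0.683,"dy":0,"dz":-0.478,"jaw":50},
    {"wx":0,"wy":0,"wz":0,"dx":0.683,"dy":0,"dz":-0.478,"jaw":50},
    {"wx":0,"wy":0,"wz":0,"dx":0.546,"dy":0,"dz":-0.383,"jaw":50},
    {"wx":0,"wy":0,"wz":0,"dx":0.273,"dy":0,"dz":-0.191,"jaw":50},
    {"wx":0,"wy":0,"wz":0,"dx":0.137,"dy":0,"dz":-0.096,"jaw":50}
  ]
}}

```text
clock: 5.9
ee_pos: [442.4, -246.8, 142.8]
eef_rot: [-0.45, 0.196, 0.865, 0.102]
force: [-0.7, -0.8, -2.6]
gripper_width: 54.0
grasp_force: 9.0
```

Request:
{"method": "step_arm", "body": {
  "series": [
    {"wx":0,"wy":0,"wz":0,"dx":0,"dy":0,"dz":0,"jaw":50},
    {"wx":0,"wy":0,"wz":0,"dx":0,"dy":0,"dz":0,"jaw":50}
  ]
}}

```text
clock: 6.07
ee_pos: [441.4, -246.1, 139.7]
eef_rot: [-0.451, 0.196, 0.865, 0.102]
force: [-0.5, -0.3, -2.5]
gripper_width: 54.0
grasp_force: 9.0
```

```bash
python3 - <<'E'
from plan import *
a,o=cur();q=o["joint_positions"];print(a[0],o["force"],o["clock"],o["grasp_force"],o["gripper_width"]);
p,q=go(a,pose('B',0,70,psiB=-95),q)
go(p,pose('B',psiB=-95),q)
E
```

```text
[ 441.44267897 -246.14968172  139.74569675] [-0.52857059 -0.33671906 -2.54317662] 6.0667 8.998310761526227 54.00960954153822
N 16 w [-0.139 -0.811  0.783] d [0.442 0.355 0.131]
 end q [ 0.3   0.48  1.83 -0.61  1.17  0.74] margin 0.35 speedfrac 0.82 minz 99 cost 5.601052480135818e-19
N 2 w [0. 0. 0.] d [0.669 0.    0.956]
 end q [ 0.3   0.59  1.87 -0.66  1.04  0.84] margin 0.3 speedfrac 0.29 minz 29 cost 1.4886156725216743e-29
```

Request:
{"method": "step_arm", "body": {
  "series": [
    {"wx":-0.093,"wy":-0.541,"wz":0.522,"dx":0.295,"dy":0.237,"dz":0.087,"jaw":50},
    {"wx":-0.093,"wy":-0.541,"wz":0.522,"dx":0.295,"dy":0.237,"dz":0.087,"jaw":50},
    {"wx":-0.093,"wy":-0.541,"wz":0.522,"dx":0.295,"dy":0.237,"dz":0.087,"jaw":50},
    {"wx":-0.093,"wy":-0.541,"wz":0.522,"dx":0.295,"dy":0.237,"dz":0.087,"jaw":50},
    {"wx":-0.093,"wy":-0.541,"wz":0.522,"dx":0.295,"dy":0.237,"dz":0.087,"jaw":50},
    {"wx":-0.093,"wy":-0.541,"wz":0.522,"dx":0.295,"dy":0.237,"dz":0.087,"jaw":50},
    {"wx":-0.093,"wy":-0.541,"wz":0.522,"dx":0.295,"dy":0.237,"dz":0.087,"jaw":50},
    {"wx":-0.093,"wy":-0.541,"wz":0.522,"dx":0.295,"dy":0.237,"dz":0.087,"jaw":50}
  ],
  "force": 10
}}

```text
clock: 6.73
ee_pos: [420.9, -159.7, 165.1]
eef_rot: [-0.251, 0.413, 0.875, -0.011]
force: [0.3, 0.7, -2.3]
gripper_width: 53.6
grasp_force: 10.0
```

```bash
python3 - <<'E'
from plan import *
a,o=cur();q=o["joint_positions"];print(a[0],q,o["force"],o["clock"],o["grasp_force"],o["gripper_width"]);
p,q=go(a,pose('B',0,70,psiB=-95),q)
E
```

```text
[ 420.85382639 -159.71014935  165.14101055] [-0.48002119  0.50421116  1.49410854 -0.04010621  1.64875554 -1.16171054] [ 0.28450496  0.73358231 -2.25828906] 6.7333 9.997730255126953 53.62574369347629
N 11 w [-0.136 -0.786  0.756] d [0.426 0.341 0.12 ]
 end q [ 0.3   0.48  1.83 -0.61  1.17  0.74] margin 0.35 speedfrac 0.8 minz 99 cost 2.1097775900842795e-19
```

On track; I'll run the remaining 16 rows.

Request:
{"method": "step_arm", "body": {
  "series": [
    {"wx":-0.093,"wy":-0.541,"wz":0.522,"dx":0.295,"dy":0.237,"dz":0.087,"jaw":50},
    {"wx":-0.093,"wy":-0.541,"wz":0.522,"dx":0.295,"dy":0.237,"dz":0.087,"jaw":50},
    {"wx":-0.093,"wy":-0.541,"wz":0.522,"dx":0.295,"dy":0.237,"dz":0.087,"jaw":50},
    {"wx":-0.093,"wy":-0.541,"wz":0.522,"dx":0.295,"dy":0.237,"dz":0.087,"jaw":50},
    {"wx":-0.093,"wy":-0.541,"wz":0.522,"dx":0.295,"dy":0.237,"dz":0.087,"jaw":50},
    {"wx":-0.093,"wy":-0.541,"wz":0.522,"dx":0.295,"dy":0.237,"dz":0.087,"jaw":50},
    {"wx":-0.093,"wy":-0.541,"wz":0.522,"dx":0.295,"dy":0.237,"dz":0.087,"jaw":50},
    {"wx":-0.093,"wy":-0.541,"wz":0.522,"dx":0.295,"dy":0.237,"dz":0.087,"jaw":50}
  ]
}}

```text
clock: 7.4
ee_pos: [428.1, -70.1, 145.8]
eef_rot: [-0.025, 0.588, 0.799, -0.123]
force: [0.5, -0.2, -2.0]
gripper_width: 54.2
grasp_force: 10.0
```

Request:
{"method": "step_arm", "body": {
  "series": [
    {"wx":-0.093,"wy":-0.541,"wz":0.522,"dx":0.295,"dy":0.237,"dz":0.087,"jaw":50},
    {"wx":-0.093,"wy":-0.541,"wz":0.522,"dx":0.295,"dy":0.237,"dz":0.087,"jaw":50},
    {"wx":-0.093,"wy":-0.541,"wz":0.522,"dx":0.295,"dy":0.237,"dz":0.087,"jaw":50},
    {"wx":-0.093,"wy":-0.541,"wz":0.522,"dx":0.295,"dy":0.237,"dz":0.087,"jaw":50},
    {"wx":-0.093,"wy":-0.541,"wz":0.522,"dx":0.295,"dy":0.237,"dz":0.087,"jaw":50},
    {"wx":-0.093,"wy":-0.541,"wz":0.522,"dx":0.295,"dy":0.237,"dz":0.087,"jaw":50},
    {"wx":-0.093,"wy":-0.541,"wz":0.522,"dx":0.295,"dy":0.237,"dz":0.087,"jaw":50},
    {"wx":-0.093,"wy":-0.541,"wz":0.522,"dx":0.295,"dy":0.237,"dz":0.087,"jaw":50}
  ]
}}

```text
clock: 8.07
ee_pos: [470.9, -6.3, 95.4]
eef_rot: [0.204, 0.703, 0.643, -0.223]
force: [0.9, -0.9, -2.6]
gripper_width: 53.9
grasp_force: 10.0
```

Request:
{"method": "step_arm", "body": {
  "series": [
    {"wx":0,"wy":0,"wz":0,"dx":0,"dy":0,"dz":0,"jaw":50},
    {"wx":0,"wy":0,"wz":0,"dx":0,"dy":0,"dz":0,"jaw":50},
    {"wx":0,"wy":0,"wz":0,"dx":0,"dy":0,"dz":0,"jaw":50}
  ]
}}

```text
clock: 8.32
ee_pos: [471.0, -7.1, 96.1]
eef_rot: [0.202, 0.703, 0.645, -0.222]
force: [-0.2, -0.6, -1.6]
gripper_width: 54.0
grasp_force: 10.0
```

```bash
python3 - <<'E'
from plan import *
a,o=cur();q=o["joint_positions"];print(a[0],q,o["force"],o["clock"],o["grasp_force"],o["gripper_width"]);
p,q=go(a,pose('B',0,70,psiB=-95),q)
from station import eyes
import cv2
from h import world
for c in("scene","top"):
    pic,d=eyes.read_camera(c);W=world(c,d);z=a[0][2]
    hsv=cv2.cvtColor(pic,cv2.COLOR_RGB2HSV)
    m=(np.linalg.norm(W-(a[0]-19*a[1].apply([0,0,1])),axis=-1)<62)&(hsv[...,2]>110)&(hsv[...,1]<70)
    print(c,m.sum(),W[m].min(0),W[m].max(0))
    v,u=np.argwhere(m).mean(0).astype(int);v=max(v,70);u=max(u,90)
    cv2.imwrite(f"pics/B_{c}.png",cv2.resize(pic[v-70:v+70,u-90:u+90,::-1],None,fx=2.2,fy=2.2,interpolation=3))
cv2.imwrite("pics/B.png",np.hstack([cv2.imread("pics/B_scene.png"),cv2.imread("pics/B_top.png")]))
E
```

```text
[470.9961241   -7.10059348  96.07600482] [ 0.30023642  0.49761883  1.81279784 -0.61373917  1.1691645   0.72993134] [-0.17887866 -0.58674229 -1.55196279] 8.3167 9.999945033341646 53.98170453799599
N 1 w [-0.018 -0.003  0.019] d [-0.035 -0.069 -0.112]
 end q [ 0.3   0.48  1.83 -0.61  1.17  0.74] margin 0.35 speedfrac 0.08 minz 99 cost 1.4816488089186163e-28
scene 268 [443.20737881 -26.4589313  127.33595856] [501.26654627  33.87168985 165.70558942]
top 561 [442.34498061 -24.38693253 108.86990261] [505.70951871  33.32810002 163.38362385]
```

View pics/B.png

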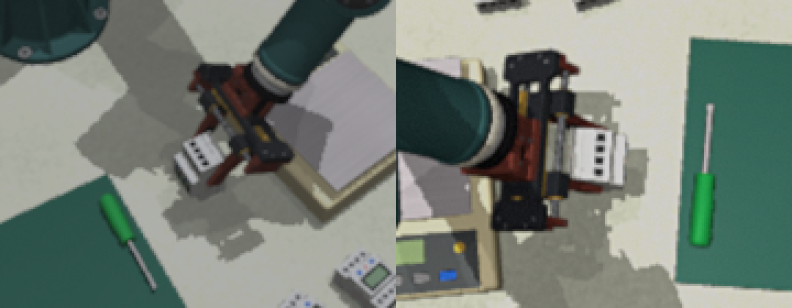

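Crop left: scene view, meter held upright at (200,160), end up. Crop right: top view, its end face at (600,155), clear of the scale and the driver. I'll check how level the top end is and its height, then lower it.

```bash
cat > lev.py <<'E'
from plan import *
from station import eyes
from h import world
import cv2
def level(zmin,zmax,xy,r=60,cam="top"):
    pic,d=eyes.read_camera(cam);W=world(cam,d);hsv=cv2.cvtColor(pic,cv2.COLOR_RGB2HSV)
    m=(np.hypot(W[...,0]-xy[0],W[...,1]-xy[1])<r)&(W[...,2]>zmin)&(W[...,2]<zmax)&(hsv[...,2]>120)&(hsv[...,1]<70)
    m=cv2.erode(m.astype(np.uint8),np.ones((3,3)))>0
    q=W[m];c=np.median(q,0);k=np.ones(len(q),bool)
    for _ in range(4):
        A=np.c_[q[k][:,:2]-c[:2],np.ones(k.sum())];s=np.linalg.lstsq(A,q[k][:,2],rcond=None)[0]
        k=np.abs(np.c_[q[:,:2]-c[:2],np.ones(len(q))]@s-q[:,2])<3
    print("n",k.sum(),"z",s[2].round(1),"tilt deg x,y",np.rad2deg(s[:2]).round(1),"rect",cv2.minAreaRect(q[k][:,:2].astype(np.float32)))
E
python3 - <<'E'
from lev import *
a,o=cur();g=a[0]-19*a[1].apply([0,0,1]);print("grasp pt",g)
level(g[2]+32,g[2]+60,g[:2])
go(a,pose('B',0,20,psiB=-95));go(a,pose('B',0,2,psiB=-95))
E
```

```text
grasp pt [472.45795117   3.29128861 112.45536207]
n 232 z 158.6 tilt deg x,y [ 0.7 -1.2] rect ((472.89794921875, 11.006753921508789), (39.9103889465332, 48.983333587646484), 82.47724914550781)
N 2 w [-0.004 -0.004 -0.003] d [ 0.473 -0.043  0.634]
N 2 w [-0.004 -0.004 -0.003] d [ 0.645 -0.043  0.88 ]
```

Request:
{"method": "step_arm", "body": {
  "series": [
    {"wx":0,"wy":0,"wz":0,"dx":0.19,"dy":0,"dz":0.27,"jaw":50},
    {"wx":0,"wy":0,"wz":0,"dx":0.28,"dy":0,"dz":0.4,"jaw":50},
    {"wx":0,"wy":0,"wz":0,"dx":0.28,"dy":0,"dz":0.4,"jaw":50},
    {"wx":0,"wy":0,"wz":0,"dx":0.19,"dy":0,"dz":0.27,"jaw":50},
    {"wx":0,"wy":0,"wz":0,"dx":0.12,"dy":0,"dz":0.17,"jaw":50},
    {"wx":0,"wy":0,"wz":0,"dx":0.07,"dy":0,"dz":0.1,"jaw":50},
    {"wx":0,"wy":0,"wz":0,"dx":0,"dy":0,"dz":0,"jaw":50},
    {"wx":0,"wy":0,"wz":0,"dx":0,"dy":0,"dz":0,"jaw":50}
  ]
}}

```text
clock: 9.13
ee_pos: [472.2, -6.7, 37.7]
eef_rot: [0.203, 0.703, 0.644, -0.221]
force: [0.1, -0.1, -2.4]
gripper_width: 54.0
grasp_force: 10.0
```

Request:
{"method": "step_arm", "body": {
  "series": [
    {"wx":0,"wy":0,"wz":0,"dx":0,"dy":0,"dz":0,"jaw":50}
  ]
}}

```text
clock: 9.22
ee_pos: [472.5, -6.6, 37.9]
eef_rot: [0.203, 0.703, 0.644, -0.221]
force: [-0.0, 0.2, -2.2]
gripper_width: 53.8
grasp_force: 10.0
```

```bash
python3 - <<'E'
from lev import *
a,o=cur();g=a[0]-19*a[1].apply([0,0,1]);print("grasp pt",g,o["force"],o["clock"],a[1].inv().apply([0,0,-1]))
level(g[2]+32,g[2]+60,g[:2])
go(a,pose('B',0,2,psiB=-95))
E
```

```text
grasp pt [473.41705052   4.29263885  53.51239924] [-1.15824265e-03  1.76604314e-01 -2.17755588e+00] 9.2167 [ 0.57315348 -0.00145391  0.81944675]
n 188 z 99.6 tilt deg x,y [-0.5 -1.4] rect ((474.188720703125, 12.087815284729004), (39.517364501953125, 49.46692657470703), 82.28348541259766)
N 1 w [ 0.01  -0.005 -0.01 ] d [ 0.135 -0.117  0.17 ]
```

Request:
{"method": "step_arm", "body": {
  "series": [
    {"wx":0,"wy":0,"wz":0,"dx":0.057,"dy":0,"dz":0.082,"jaw":50},
    {"wx":0,"wy":0,"wz":0,"dx":0.038,"dy":0,"dz":0.055,"jaw":50},
    {"wx":0,"wy":0,"wz":0,"dx":0.029,"dy":0,"dz":0.041,"jaw":50},
    {"wx":0,"wy":0,"wz":0,"dx":0,"dy":0,"dz":0,"jaw":50},
    {"wx":0,"wy":0,"wz":0,"dx":0.019,"dy":0,"dz":0.027,"jaw":50},
    {"wx":0,"wy":0,"wz":0,"dx":0,"dy":0,"dz":0,"jaw":50}
  ]
}}

```text
clock: 9.77
ee_pos: [472.0, -6.6, 29.9]
eef_rot: [0.203, 0.703, 0.644, -0.221]
force: [0.2, 0.3, -2.9]
gripper_width: 54.2
grasp_force: 10.0
```

Request:
{"method": "step_arm", "body": {
  "series": [
    {"wx":0,"wy":0,"wz":0,"dx":0.019,"dy":0,"dz":0.027,"jaw":50},
    {"wx":0,"wy":0,"wz":0,"dx":0,"dy":0,"dz":0,"jaw":50},
    {"wx":0,"wy":0,"wz":0,"dx":0,"dy":0,"dz":0,"jaw":50}
  ]
}}

```text
clock: 10.02
ee_pos: [472.1, -6.6, 29.0]
eef_rot: [0.203, 0.703, 0.644, -0.221]
force: [-0.3, -0.4, -1.3]
gripper_width: 54.1
grasp_force: 10.0
```

Request:
{"method": "step_arm", "body": {
  "series": [
    {"wx":0,"wy":0,"wz":0,"dx":0.013,"dy":0,"dz":0.018,"jaw":50},
    {"wx":0,"wy":0,"wz":0,"dx":0,"dy":0,"dz":0,"jaw":50},
    {"wx":0,"wy":0,"wz":0,"dx":0,"dy":0,"dz":0,"jaw":50}
  ]
}}

```text
clock: 10.27
ee_pos: [472.1, -6.6, 28.3]
eef_rot: [0.203, 0.703, 0.644, -0.221]
force: [0.2, -0.5, -2.4]
gripper_width: 53.8
grasp_force: 10.0
```

Request:
{"method": "step_arm", "body": {
  "series": [
    {"wx":0,"wy":0,"wz":0,"dx":0.013,"dy":0,"dz":0.018,"jaw":50},
    {"wx":0,"wy":0,"wz":0,"dx":0,"dy":0,"dz":0,"jaw":50},
    {"wx":0,"wy":0,"wz":0,"dx":0,"dy":0,"dz":0,"jaw":50}
  ]
}}

```text
clock: 10.52
ee_pos: [472.1, -6.8, 28.1]
eef_rot: [0.204, 0.703, 0.644, -0.222]
force: [-0.7, 0.2, 3.6]
gripper_width: 54.0
grasp_force: 10.0
```

Request:
{"method": "step_arm", "body": {
  "series": [
    {"wx":0,"wy":0,"wz":0,"dx":0.013,"dy":0,"dz":0.018,"jaw":50},
    {"wx":0,"wy":0,"wz":0,"dx":0,"dy":0,"dz":0,"jaw":50},
    {"wx":0,"wy":0,"wz":0,"dx":0,"dy":0,"dz":0,"jaw":50}
  ]
}}

```text
clock: 10.77
ee_pos: [472.1, -7.2, 27.8]
eef_rot: [0.204, 0.703, 0.644, -0.222]
force: [-0.1, -0.2, 6.8]
gripper_width: 54.1
grasp_force: 10.0
```

Contact. I'll back off half a millimetre, open gently and check that it stands.

Request:
{"method": "step_arm", "body": {
  "series": [
    {"wx":0,"wy":0,"wz":0,"dx":-0.013,"dy":0,"dz":-0.018,"jaw":50},
    {"wx":0,"wy":0,"wz":0,"dx":0,"dy":0,"dz":0,"jaw":50},
    {"wx":0,"wy":0,"wz":0,"dx":0,"dy":0,"dz":0,"jaw":56},
    {"wx":0,"wy":0,"wz":0,"dx":0,"dy":0,"dz":0,"jaw":60},
    {"wx":0,"wy":0,"wz":0,"dx":0,"dy":0,"dz":0,"jaw":70},
    {"wx":0,"wy":0,"wz":0,"dx":0,"dy":0,"dz":0,"jaw":80},
    {"wx":0,"wy":0,"wz":0,"dx":0,"dy":0,"dz":0,"jaw":87},
    {"wx":0,"wy":0,"wz":0,"dx":0,"dy":0,"dz":0,"jaw":87}
  ]
}}

```text
clock: 11.43
ee_pos: [472.1, -6.6, 27.6]
eef_rot: [0.203, 0.703, 0.644, -0.221]
force: [0.5, 0.9, 1.1]
gripper_width: 83.1
grasp_force: 0.0
```

```bash
python3 - <<'E'
from lev import *
a,o=cur();g=a[0]-19*a[1].apply([0,0,1]);print("grasp pt",g,o["force"],o["clock"],o["gripper_width"])
level(80,100,g[:2]);level(80,100,g[:2],cam="scene")
E
```

```text
grasp pt [473.02050363   4.2435786   43.19282683] [0.47879701 0.86515231 1.14349558] 11.4333 83.08972515437408
n 169 z 90.2 tilt deg x,y [-0.2 -1.1] rect ((472.1085205078125, 12.34090805053711), (38.92888259887695, 47.150325775146484), 88.1648178100586)
n 41 z 88.9 tilt deg x,y [ 3.5 -1.7] rect ((474.6628723144531, 15.991986274719238), (16.640378952026367, 45.69551086425781), 85.2059555053711)
```

Request:
{"method": "step_arm", "body": {
  "series": [
    {"wx":0,"wy":0,"wz":0,"dx":0,"dy":0,"dz":-0.2,"jaw":87},
    {"wx":0,"wy":0,"wz":0,"dx":0,"dy":0,"dz":-0.5,"jaw":87},
    {"wx":0,"wy":0,"wz":0,"dx":0,"dy":0,"dz":-0.7,"jaw":87},
    {"wx":0,"wy":0,"wz":0,"dx":0,"dy":0,"dz":-0.7,"jaw":87},
    {"wx":0,"wy":0,"wz":0,"dx":0,"dy":0,"dz":-0.7,"jaw":87},
    {"wx":0,"wy":0,"wz":0,"dx":0,"dy":0,"dz":-0.5,"jaw":87},
    {"wx":0,"wy":0,"wz":0,"dx":0,"dy":0,"dz":-0.3,"jaw":87},
    {"wx":0,"wy":0,"wz":0,"dx":0,"dy":0,"dz":0,"jaw":87}
  ]
}}

```text
clock: 12.2
ee_pos: [478.8, 56.5, 117.6]
eef_rot: [0.204, 0.703, 0.644, -0.22]
force: [0.2, -0.3, -0.1]
gripper_width: 87.1
grasp_force: 0.0
```

```bash
python3 - <<'E'
from lev import *
a,o=cur();q=o["joint_positions"];g=[473,4];print(a[0],o["clock"])
level(80,100,g);level(80,100,g,cam="scene")
for b in([473,5,45],):
  p,q=go(a,pose('C',110,psiB=-95,b=b),q);p,q=go(p,pose('C',psiB=-95,b=b),q)
E
```

```text
[478.77728346  56.49618957 117.6003248 ] 12.2
n 184 z 89.9 tilt deg x,y [-0.6 -2.6] rect ((472.3700256347656, 12.393024444580078), (39.048282623291016, 47.3282585144043), 88.49506378173828)
n 63 z 90.0 tilt deg x,y [ 0.5 -2.4] rect ((471.79510498046875, 15.825321197509766), (52.69171142578125, 31.225303649902344), 16.790813446044922)
N 14 w [0.003 0.951 0.001] d [-0.301 -0.003  0.01 ]
 end q [-0.79  0.56  1.8   0.58  1.39 -0.99] margin 0.46 speedfrac 0.63 minz 109 cost 2.6549766581360356e-19
N 4 w [0. 0. 0.] d [ 0.    -0.     0.917]
 end q [-0.67  0.66  1.93  0.7   1.16 -1.07] margin 0.45 speedfrac 0.22 minz 32 cost 4.614463114135093e-23
```

Request:
{"method": "step_arm", "body": {
  "series": [
    {"wx":0,"wy":0.832,"wz":0,"dx":-0.263,"dy":0,"dz":0.009,"jaw":87},
    {"wx":0,"wy":0.832,"wz":0,"dx":-0.263,"dy":0,"dz":0.009,"jaw":87},
    {"wx":0,"wy":0.832,"wz":0,"dx":-0.263,"dy":0,"dz":0.009,"jaw":87},
    {"wx":0,"wy":0.832,"wz":0,"dx":-0.263,"dy":0,"dz":0.009,"jaw":87},
    {"wx":0,"wy":0.832,"wz":0,"dx":-0.263,"dy":0,"dz":0.009,"jaw":87},
    {"wx":0,"wy":0.832,"wz":0,"dx":-0.263,"dy":0,"dz":0.009,"jaw":87},
    {"wx":0,"wy":0.832,"wz":0,"dx":-0.263,"dy":0,"dz":0.009,"jaw":87},
    {"wx":0,"wy":0.832,"wz":0,"dx":-0.263,"dy":0,"dz":0.009,"jaw":87}
  ]
}}

```text
clock: 12.97
ee_pos: [471.8, -5.1, 132.7]
eef_rot: [-0.03, 0.737, 0.675, 0.034]
force: [-0.4, 0.1, 0.2]
gripper_width: 86.9
grasp_force: 0.0
```

Request:
{"method": "step_arm", "body": {
  "series": [
    {"wx":0,"wy":0.832,"wz":0,"dx":-0.263,"dy":0,"dz":0.009,"jaw":87},
    {"wx":0,"wy":0.832,"wz":0,"dx":-0.263,"dy":0,"dz":0.009,"jaw":87},
    {"wx":0,"wy":0.832,"wz":0,"dx":-0.263,"dy":0,"dz":0.009,"jaw":87},
    {"wx":0,"wy":0.832,"wz":0,"dx":-0.263,"dy":0,"dz":0.009,"jaw":87},
    {"wx":0,"wy":0.832,"wz":0,"dx":-0.263,"dy":0,"dz":0.009,"jaw":87},
    {"wx":0,"wy":0.832,"wz":0,"dx":-0.263,"dy":0,"dz":0.009,"jaw":87},
    {"wx":0,"wy":0.832,"wz":0,"dx":-0.263,"dy":0,"dz":0.009,"jaw":87},
    {"wx":0,"wy":0.832,"wz":0,"dx":-0.263,"dy":0,"dz":0.009,"jaw":87}
  ]
}}

```text
clock: 13.63
ee_pos: [466.7, -61.6, 106.6]
eef_rot: [-0.259, 0.682, 0.623, 0.283]
force: [0.2, -0.9, -0.1]
gripper_width: 87.0
grasp_force: 0.0
```

Request:
{"method": "step_arm", "body": {
  "series": [
    {"wx":0,"wy":0,"wz":0,"dx":0,"dy":0,"dz":0,"jaw":87},
    {"wx":0,"wy":0,"wz":0,"dx":0,"dy":0,"dz":0,"jaw":87},
    {"wx":0,"wy":0,"wz":0,"dx":0,"dy":0,"dz":0,"jaw":87}
  ]
}}

```text
clock: 13.88
ee_pos: [466.6, -59.9, 107.0]
eef_rot: [-0.258, 0.682, 0.624, 0.281]
force: [-0.4, -0.2, 0.6]
gripper_width: 87.0
grasp_force: 0.0
```

```bash
python3 - <<'E'
from lev import *
a,o=cur();q=o["joint_positions"];b=[472.7,5,45];print(a[0],o["clock"])
level(80,100,b[:2])
p,q=go(a,pose('C',110,psiB=-95,b=b),q);p,q=go(p,pose('C',psiB=-95,b=b),q)
E
```

```text
[466.56217114 -59.89408511 106.9946438 ] 13.8833
n 194 z 89.8 tilt deg x,y [-0.6 -0.1] rect ((472.27734375, 12.374258995056152), (38.99394989013672, 47.57986831665039), 87.30196380615234)
N 1 w [-0.002  0.02  -0.016] d [ 0.075  0.015 -0.036]
 end q [-0.79  0.56  1.8   0.58  1.39 -0.99] margin 0.58 speedfrac 0.06 minz 109 cost 4.2823443662414896e-30
N 4 w [0. 0. 0.] d [ 0.    -0.     0.917]
 end q [-0.67  0.66  1.93  0.7   1.16 -1.07] margin 0.45 speedfrac 0.22 minz 32 cost 4.6860269642594354e-23
```

Request:
{"method": "step_arm", "body": {
  "series": [
    {"wx":0,"wy":0.02,"wz":-0.016,"dx":0.075,"dy":0.015,"dz":0.15,"jaw":87},
    {"wx":0,"wy":0,"wz":0,"dx":0,"dy":0,"dz":0.5,"jaw":87},
    {"wx":0,"wy":0,"wz":0,"dx":0,"dy":0,"dz":0.7,"jaw":87},
    {"wx":0,"wy":0,"wz":0,"dx":0,"dy":0,"dz":0.7,"jaw":87},
    {"wx":0,"wy":0,"wz":0,"dx":0,"dy":0,"dz":0.6,"jaw":87},
    {"wx":0,"wy":0,"wz":0,"dx":0,"dy":0,"dz":0.5,"jaw":87},
    {"wx":0,"wy":0,"wz":0,"dx":0,"dy":0,"dz":0.3,"jaw":87},
    {"wx":0,"wy":0,"wz":0,"dx":0,"dy":0,"dz":0.18,"jaw":87}
  ]
}}

```text
clock: 14.6
ee_pos: [474.3, 19.6, 32.1]
eef_rot: [-0.258, 0.68, 0.626, 0.282]
force: [0.0, -1.5, 0.0]
gripper_width: 87.0
grasp_force: 0.0
```

Request:
{"method": "step_arm", "body": {
  "series": [
    {"wx":0,"wy":0,"wz":0,"dx":0,"dy":0,"dz":0,"jaw":87},
    {"wx":0,"wy":0,"wz":0,"dx":0,"dy":0,"dz":0,"jaw":87},
    {"wx":0,"wy":0,"wz":0,"dx":0,"dy":0,"dz":0,"jaw":87}
  ]
}}

```text
clock: 14.85
ee_pos: [475.3, 17.2, 32.3]
eef_rot: [-0.257, 0.681, 0.625, 0.283]
force: [0.4, -0.6, 0.2]
gripper_width: 86.8
grasp_force: 0.0
```

```bash
python3 - <<'E'
from lev import *
a,o=cur();b=[472.7,5,45];print(a[0],o["clock"],o["force"],"grasp",a[0]-19*a[1].apply([0,0,1]))
level(80,100,b[:2])
p,q=go(a,pose('C',psiB=-95,b=b))
E
```

```text
[475.25501999  17.17396681  32.25963916] 14.85 [ 0.41561578 -0.55306007  0.20167582] grasp [474.05419716   3.80343197  45.7053382 ]
n 0 z 0.0 tilt deg x,y [0. 0.] rect ((0.0, 0.0), (0.0, 0.0), 0.0)
N 1 w [0.016 0.008 0.028] d [ 0.009 -0.05   0.042]
  return _methods._mean(a, axis=axis, dtype=dtype,
  ret = um.true_divide(
```

Request:
{"method": "step_arm", "body": {
  "series": [
    {"wx":0,"wy":0,"wz":0.02,"dx":0,"dy":-0.05,"dz":0.03,"jaw":66},
    {"wx":0,"wy":0,"wz":0,"dx":0,"dy":0,"dz":0,"jaw":61},
    {"wx":0,"wy":0,"wz":0,"dx":0,"dy":0,"dz":0,"jaw":58},
    {"wx":0,"wy":0,"wz":0,"dx":0,"dy":0,"dz":0,"jaw":56},
    {"wx":0,"wy":0,"wz":0,"dx":0,"dy":0,"dz":0,"jaw":54},
    {"wx":0,"wy":0,"wz":0,"dx":0,"dy":0,"dz":0,"jaw":52},
    {"wx":0,"wy":0,"wz":0,"dx":0,"dy":0,"dz":0,"jaw":50},
    {"wx":0,"wy":0,"wz":0,"dx":0,"dy":0,"dz":0,"jaw":50}
  ],
  "force": 10
}}

```text
clock: 15.57
ee_pos: [473.5, 18.3, 31.2]
eef_rot: [-0.258, 0.681, 0.624, 0.282]
force: [0.9, -1.0, 0.7]
gripper_width: 54.0
grasp_force: 10.0
```

```bash
python3 - <<'E'
from plan import *
a,o=cur();q=o["joint_positions"];print(a[0],o["clock"],o["force"],o["grasp_force"],o["gripper_width"],"up in tool",a[1].inv().apply([0,0,1]))
L=(a[0]+[0,0,130],a[1])
# keep the meter's actual grip: tool vs meter taken from present pose
p,q=go(a,L,q)
for pd in(-120,-150):
    p2,q2=go(p,pose('D',0,60,psiD=pd),q)
E
```

```text
[473.49907191  18.34309156  31.1562599 ] 15.5667 [ 0.87525624 -0.97398896  0.73089162] 9.991064735222608 53.98175330512173 up in tool [ 7.07099937e-01  6.62422677e-04 -7.07113315e-01]
N 4 w [0. 0. 0.] d [ 0.766  0.001 -0.766]
 end q [-0.67  0.44  1.85  0.64  1.39 -0.88] margin 0.46 speedfrac 0.36 minz 64 cost 1.6052354150151473e-25
N 15 w [ 0.    -0.983  0.308] d [ 0.529 -0.09   0.035]
 end q [ 0.56  0.78  1.14 -0.36  1.92  1.09] margin 0.52 speedfrac 0.72 minz 161 cost 1.179784849844519e-19
N 15 w [ 0.    -0.916  0.673] d [ 0.504 -0.218  0.061]
 end q [ 0.4   0.82  1.05 -0.1   2.05  1.43] margin 0.51 speedfrac 0.81 minz 161 cost 1.6347649537174479e-19
```

Request:
{"method": "step_arm", "body": {
  "series": [
    {"wx":0,"wy":0,"wz":0,"dx":0.118,"dy":0,"dz":-0.118,"jaw":50},
    {"wx":0,"wy":0,"wz":0,"dx":0.236,"dy":0,"dz":-0.236,"jaw":50},
    {"wx":0,"wy":0,"wz":0,"dx":0.471,"dy":0,"dz":-0.471,"jaw":50},
    {"wx":0,"wy":0,"wz":0,"dx":0.707,"dy":0,"dz":-0.707,"jaw":50},
    {"wx":0,"wy":0,"wz":0,"dx":0.707,"dy":0,"dz":-0.707,"jaw":50},
    {"wx":0,"wy":0,"wz":0,"dx":0.471,"dy":0,"dz":-0.471,"jaw":50},
    {"wx":0,"wy":0,"wz":0,"dx":0.236,"dy":0,"dz":-0.236,"jaw":50},
    {"wx":0,"wy":0,"wz":0,"dx":0.118,"dy":0,"dz":-0.118,"jaw":50}
  ]
}}

```text
clock: 16.23
ee_pos: [473.4, 18.2, 162.6]
eef_rot: [-0.257, 0.681, 0.625, 0.282]
force: [0.3, -0.0, -1.5]
gripper_width: 53.8
grasp_force: 10.0
```

Request:
{"method": "step_arm", "body": {
  "series": [
    {"wx":0,"wy":-0.3,"wz":0.1,"dx":0.165,"dy":-0.028,"dz":0.011,"jaw":50},
    {"wx":0,"wy":-0.614,"wz":0.193,"dx":0.331,"dy":-0.056,"dz":0.022,"jaw":50},
    {"wx":0,"wy":-0.614,"wz":0.193,"dx":0.331,"dy":-0.056,"dz":0.022,"jaw":50},
    {"wx":0,"wy":-0.614,"wz":0.193,"dx":0.331,"dy":-0.056,"dz":0.022,"jaw":50},
    {"wx":0,"wy":-0.614,"wz":0.193,"dx":0.331,"dy":-0.056,"dz":0.022,"jaw":50},
    {"wx":0,"wy":-0.614,"wz":0.193,"dx":0.331,"dy":-0.056,"dz":0.022,"jaw":50},
    {"wx":0,"wy":-0.614,"wz":0.193,"dx":0.331,"dy":-0.056,"dz":0.022,"jaw":50},
    {"wx":0,"wy":-0.614,"wz":0.193,"dx":0.331,"dy":-0.056,"dz":0.022,"jaw":50}
  ]
}}

```text
clock: 16.9
ee_pos: [470.1, 84.4, 197.2]
eef_rot: [-0.122, 0.774, 0.614, 0.09]
force: [-0.7, -0.2, -3.1]
gripper_width: 54.0
grasp_force: 10.0
```

```bash
python3 - <<'E'
from plan import *
a,o=cur();q=o["joint_positions"];print(a[0],o["clock"],o["force"],o["grasp_force"],o["gripper_width"])
p2,q2=go(a,pose('D',0,60,psiD=-120),q)
E
```

```text
[470.09547747  84.37963244 197.16619821] 16.9 [-0.74880393 -0.20728079 -3.07777473] 9.995877519249916 53.970787177344825
N 11 w [-0.002 -0.919  0.287] d [ 0.492 -0.083  0.026]
 end q [ 0.56  0.78  1.14 -0.36  1.92  1.09] margin 0.6 speedfrac 0.67 minz 161 cost 5.762828625512478e-19
```

Request:
{"method": "step_arm", "body": {
  "series": [
    {"wx":0,"wy":-0.614,"wz":0.193,"dx":0.331,"dy":-0.056,"dz":0.02,"jaw":50},
    {"wx":0,"wy":-0.614,"wz":0.193,"dx":0.331,"dy":-0.056,"dz":0.02,"jaw":50},
    {"wx":0,"wy":-0.614,"wz":0.193,"dx":0.331,"dy":-0.056,"dz":0.02,"jaw":50},
    {"wx":0,"wy":-0.614,"wz":0.193,"dx":0.331,"dy":-0.056,"dz":0.02,"jaw":50},
    {"wx":0,"wy":-0.614,"wz":0.193,"dx":0.331,"dy":-0.056,"dz":0.02,"jaw":50},
    {"wx":0,"wy":-0.614,"wz":0.193,"dx":0.331,"dy":-0.056,"dz":0.02,"jaw":50},
    {"wx":0,"wy":-0.614,"wz":0.193,"dx":0.331,"dy":-0.056,"dz":0.02,"jaw":50},
    {"wx":0,"wy":-0.614,"wz":0.193,"dx":0.331,"dy":-0.056,"dz":0.02,"jaw":50}
  ]
}}

```text
clock: 17.57
ee_pos: [479.6, 163.7, 198.5]
eef_rot: [0.031, 0.818, 0.561, -0.12]
force: [0.3, 0.4, -1.2]
gripper_width: 53.8
grasp_force: 10.0
```

Request:
{"method": "step_arm", "body": {
  "series": [
    {"wx":0,"wy":-0.614,"wz":0.193,"dx":0.331,"dy":-0.056,"dz":0.02,"jaw":50},
    {"wx":0,"wy":-0.614,"wz":0.193,"dx":0.331,"dy":-0.056,"dz":0.02,"jaw":50},
    {"wx":0,"wy":-0.614,"wz":0.193,"dx":0.331,"dy":-0.056,"dz":0.02,"jaw":50},
    {"wx":0,"wy":-0.614,"wz":0.193,"dx":0.331,"dy":-0.056,"dz":0.02,"jaw":50},
    {"wx":0,"wy":-0.614,"wz":0.193,"dx":0.331,"dy":-0.056,"dz":0.02,"jaw":50},
    {"wx":0,"wy":-0.614,"wz":0.193,"dx":0.331,"dy":-0.056,"dz":0.02,"jaw":50},
    {"wx":0,"wy":-0.614,"wz":0.193,"dx":0.331,"dy":-0.056,"dz":0.02,"jaw":50},
    {"wx":0,"wy":-0.5,"wz":0.15,"dx":0.27,"dy":-0.05,"dz":0.02,"jaw":50}
  ]
}}

```text
clock: 18.23
ee_pos: [494.3, 231.1, 159.9]
eef_rot: [0.179, 0.803, 0.471, -0.317]
force: [0.6, -0.6, -2.0]
gripper_width: 53.9
grasp_force: 10.0
```

Request:
{"method": "step_arm", "body": {
  "series": [
    {"wx":0,"wy":0,"wz":0,"dx":0,"dy":0,"dz":0,"jaw":50},
    {"wx":0,"wy":0,"wz":0,"dx":0,"dy":0,"dz":0,"jaw":50},
    {"wx":0,"wy":0,"wz":0,"dx":0,"dy":0,"dz":0,"jaw":50}
  ]
}}

```text
clock: 18.48
ee_pos: [494.8, 229.6, 161.8]
eef_rot: [0.178, 0.804, 0.471, -0.315]
force: [0.3, -0.6, -2.5]
gripper_width: 54.3
grasp_force: 10.0
```

```bash
python3 - <<'E'
from lev import *
a,o=cur();q=o["joint_positions"];g=a[0]-19*a[1].apply([0,0,1]);print(a[0],g,o["clock"],o["force"],o["grasp_force"],o["gripper_width"])
p2,q2=go(a,pose('D',0,60,psiD=-120),q)
level(g[2]+20,g[2]+40,g[:2])
for c in("scene","top"):
    pic,d=eyes.read_camera(c);k=eyes.calibration(c);x=k["camera_from_world"]@np.r_[g,1];u,v=(k["K"]@(x[:3]/x[2]))[:2].astype(int)
    cv2.imwrite(f"pics/D_{c}.png",cv2.resize(pic[v-65:v+65,u-90:u+90,::-1],None,fx=2.2,fy=2.2,interpolation=3))
cv2.imwrite("pics/D.png",np.hstack([cv2.imread("pics/D_scene.png"),cv2.imread("pics/D_top.png")]))
E
```

```text
[494.75817943 229.64017992 161.83015197] [501.20846869 240.71584336 175.8559656 ] 18.4833 [ 0.32878391 -0.56077153 -2.45935972] 9.999868646264076 54.25615436674613
N 1 w [-0.021 -0.43   0.137] d [ 0.143 -0.067 -0.072]
 end q [ 0.56  0.78  1.14 -0.36  1.92  1.09] margin 0.6 speedfrac 0.17 minz 161 cost 4.636215438881982e-19
n 39 z 204.1 tilt deg x,y [0.5 1.7] rect ((501.49530029296875, 239.49659729003906), (37.63114547729492, 45.8813362121582), 57.744747161865234)
```

View pics/D.png

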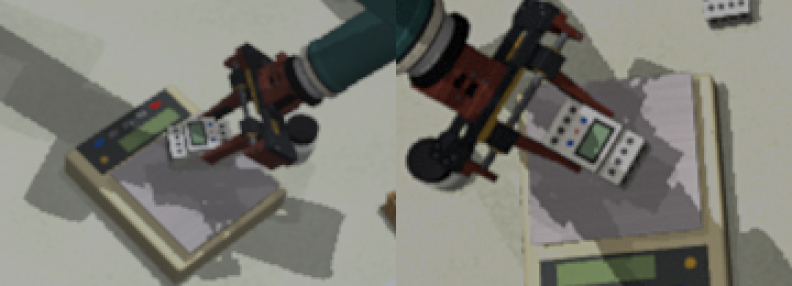

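Both crops show the meter face up with its display visible: scene (195,130), top (595,140), over the pan. The jar at top-crop (435,155) sits well below the gripper. I'll trim the pose and start lowering.

Request:
{"method": "step_arm", "body": {
  "series": [
    {"wx":-0.021,"wy":-0.43,"wz":0.137,"dx":0.143,"dy":-0.067,"dz":-0.072,"jaw":50},
    {"wx":0,"wy":0,"wz":0,"dx":0.24,"dy":0,"dz":0.24,"jaw":50},
    {"wx":0,"wy":0,"wz":0,"dx":0.35,"dy":0,"dz":0.35,"jaw":50},
    {"wx":0,"wy":0,"wz":0,"dx":0.24,"dy":0,"dz":0.24,"jaw":50},
    {"wx":0,"wy":0,"wz":0,"dx":0.118,"dy":0,"dz":0.118,"jaw":50},
    {"wx":0,"wy":0,"wz":0,"dx":0,"dy":0,"dz":0,"jaw":50},
    {"wx":0,"wy":0,"wz":0,"dx":0,"dy":0,"dz":0,"jaw":50},
    {"wx":0,"wy":0,"wz":0,"dx":0,"dy":0,"dz":0,"jaw":50}
  ]
}}

```text
clock: 19.3
ee_pos: [495.9, 235.1, 121.0]
eef_rot: [0.192, 0.8, 0.462, -0.331]
force: [0.5, 0.9, -2.3]
gripper_width: 54.1
grasp_force: 10.0
```

```bash
python3 - <<'E'
from lev import *
a,o=cur();q=o["joint_positions"];g=a[0]-19*a[1].apply([0,0,1]);print(a[0],g,o["clock"],o["force"],o["grasp_force"],"down",a[1].inv().apply([0,0,-1]))
p2,q2=go(a,pose('D',0,10,psiD=-120),q)
level(g[2]+20,g[2]+40,g[:2]);level(g[2]+20,g[2]+40,g[:2],cam="scene")
level(g[2]+5,g[2]+20,g[:2])
E
```

```text
[495.88469533 235.10030851 120.99181782] [502.58652071 246.73491717 134.43508446] 19.3 [ 0.46786906  0.86241176 -2.31419561] 9.999910220503807 down [ 0.7066717  -0.00132826  0.70754035]
N 1 w [ 0.007 -0.006 -0.011] d [ 0.23  -0.011  0.262]
 end q [ 0.56  0.83  1.18 -0.35  1.85  1.11] margin 0.61 speedfrac 0.07 minz 111 cost 1.7875397508584842e-20
n 37 z 162.2 tilt deg x,y [-2.1 -1.8] rect ((505.3390197753906, 250.57989501953125), (28.731626510620117, 45.24469757080078), 55.35033416748047)
n 7 z 162.1 tilt deg x,y [ 6.6 -6.8] rect ((515.9508666992188, 249.15176391601562), (23.777971267700195, 23.789213180541992), 81.9594955444336)
n 24 z 148.2 tilt deg x,y [-1.8 -3.9] rect ((488.5871887207031, 215.5240020751953), (14.940622329711914, 38.515296936035156), 59.756866455078125)
```

Request:
{"method": "step_arm", "body": {
  "series": [
    {"wx":0,"wy":0,"wz":0,"dx":0.141,"dy":0,"dz":0.141,"jaw":50},
    {"wx":0,"wy":0,"wz":0,"dx":0.118,"dy":0,"dz":0.118,"jaw":50},
    {"wx":0,"wy":0,"wz":0,"dx":0.07,"dy":0,"dz":0.07,"jaw":50},
    {"wx":0,"wy":0,"wz":0,"dx":0.05,"dy":0,"dz":0.05,"jaw":50},
    {"wx":0,"wy":0,"wz":0,"dx":0,"dy":0,"dz":0,"jaw":50},
    {"wx":0,"wy":0,"wz":0,"dx":0,"dy":0,"dz":0,"jaw":50},
    {"wx":0,"wy":0,"wz":0,"dx":0,"dy":0,"dz":0,"jaw":50}
  ]
}}

```text
clock: 20.03
ee_pos: [495.8, 235.2, 104.6]
eef_rot: [0.192, 0.8, 0.462, -0.331]
force: [0.4, 0.1, -1.9]
gripper_width: 53.6
grasp_force: 10.0
```

Request:
{"method": "step_arm", "body": {
  "series": [
    {"wx":0,"wy":0,"wz":0,"dx":0.024,"dy":0,"dz":0.024,"jaw":50},
    {"wx":0,"wy":0,"wz":0,"dx":0,"dy":0,"dz":0,"jaw":50},
    {"wx":0,"wy":0,"wz":0,"dx":0,"dy":0,"dz":0,"jaw":50}
  ]
}}

```text
clock: 20.28
ee_pos: [495.8, 235.2, 103.6]
eef_rot: [0.192, 0.8, 0.462, -0.331]
force: [-0.2, -0.7, -2.1]
gripper_width: 54.0
grasp_force: 10.0
```

Request:
{"method": "step_arm", "body": {
  "series": [
    {"wx":0,"wy":0,"wz":0,"dx":0.02,"dy":0,"dz":0.02,"jaw":50},
    {"wx":0,"wy":0,"wz":0,"dx":0,"dy":0,"dz":0,"jaw":50},
    {"wx":0,"wy":0,"wz":0,"dx":0,"dy":0,"dz":0,"jaw":50}
  ]
}}

```text
clock: 20.53
ee_pos: [495.7, 235.2, 102.7]
eef_rot: [0.192, 0.8, 0.462, -0.331]
force: [0.3, 0.2, -1.7]
gripper_width: 53.7
grasp_force: 10.0
```

Request:
{"method": "step_arm", "body": {
  "series": [
    {"wx":0,"wy":0,"wz":0,"dx":0.02,"dy":0,"dz":0.02,"jaw":50},
    {"wx":0,"wy":0,"wz":0,"dx":0,"dy":0,"dz":0,"jaw":50},
    {"wx":0,"wy":0,"wz":0,"dx":0,"dy":0,"dz":0,"jaw":50}
  ]
}}

```text
clock: 20.78
ee_pos: [495.7, 235.2, 101.8]
eef_rot: [0.192, 0.8, 0.462, -0.331]
force: [-0.0, -0.3, -1.6]
gripper_width: 53.7
grasp_force: 10.0
```

Request:
{"method": "step_arm", "body": {
  "series": [
    {"wx":0,"wy":0,"wz":0,"dx":0.016,"dy":0,"dz":0.016,"jaw":50},
    {"wx":0,"wy":0,"wz":0,"dx":0,"dy":0,"dz":0,"jaw":50},
    {"wx":0,"wy":0,"wz":0,"dx":0,"dy":0,"dz":0,"jaw":50}
  ]
}}

```text
clock: 21.03
ee_pos: [495.7, 235.2, 101.3]
eef_rot: [0.192, 0.8, 0.462, -0.331]
force: [-0.4, 0.5, -1.4]
gripper_width: 54.2
grasp_force: 10.0
```

Request:
{"method": "step_arm", "body": {
  "series": [
    {"wx":0,"wy":0,"wz":0,"dx":0.012,"dy":0,"dz":0.012,"jaw":50},
    {"wx":0,"wy":0,"wz":0,"dx":0,"dy":0,"dz":0,"jaw":50},
    {"wx":0,"wy":0,"wz":0,"dx":0,"dy":0,"dz":0,"jaw":50}
  ]
}}

```text
clock: 21.28
ee_pos: [495.7, 235.2, 100.8]
eef_rot: [0.192, 0.8, 0.462, -0.331]
force: [-0.3, 0.2, -0.5]
gripper_width: 53.7
grasp_force: 10.0
```

Request:
{"method": "step_arm", "body": {
  "series": [
    {"wx":0,"wy":0,"wz":0,"dx":0.012,"dy":0,"dz":0.012,"jaw":50},
    {"wx":0,"wy":0,"wz":0,"dx":0,"dy":0,"dz":0,"jaw":50},
    {"wx":0,"wy":0,"wz":0,"dx":0,"dy":0,"dz":0,"jaw":50}
  ]
}}

```text
clock: 21.53
ee_pos: [495.7, 235.2, 100.3]
eef_rot: [0.192, 0.8, 0.462, -0.331]
force: [0.9, 0.7, 1.2]
gripper_width: 53.8
grasp_force: 10.0
```

```bash
python3 - <<'E'
from lev import *
a,o=cur();g=a[0]-19*a[1].apply([0,0,1]);print(g,o["clock"],o["force"])
level(g[2]+20,g[2]+40,g[:2])
E
```

```text
[502.44336219 246.83472893 113.78392308] 21.5333 [0.92245665 0.65959676 1.17999982]
n 31 z 141.3 tilt deg x,y [ 3.8 -1.5] rect ((505.2581787109375, 250.30758666992188), (28.0686092376709, 45.01237487792969), 55.544010162353516)
```

Seated, with the pan carrying the weight and the face at about 142 mm. I'll open gently.

Request:
{"method": "step_arm", "body": {
  "series": [
    {"wx":0,"wy":0,"wz":0,"dx":0,"dy":0,"dz":0,"jaw":56},
    {"wx":0,"wy":0,"wz":0,"dx":0,"dy":0,"dz":0,"jaw":60},
    {"wx":0,"wy":0,"wz":0,"dx":0,"dy":0,"dz":0,"jaw":68},
    {"wx":0,"wy":0,"wz":0,"dx":0,"dy":0,"dz":0,"jaw":76},
    {"wx":0,"wy":0,"wz":0,"dx":0,"dy":0,"dz":0,"jaw":87},
    {"wx":0,"wy":0,"wz":0,"dx":0,"dy":0,"dz":0,"jaw":87},
    {"wx":0,"wy":0,"wz":0,"dx":0,"dy":0,"dz":0,"jaw":87}
  ]
}}

```text
clock: 22.17
ee_pos: [495.7, 235.2, 100.1]
eef_rot: [0.192, 0.8, 0.462, -0.331]
force: [1.0, -0.4, 0.1]
gripper_width: 86.2
grasp_force: 0.0
```

Request:
{"method": "step_arm", "body": {
  "series": [
    {"wx":0,"wy":0,"wz":0,"dx":0,"dy":0,"dz":-0.15,"jaw":87},
    {"wx":0,"wy":0,"wz":0,"dx":0,"dy":0,"dz":-0.4,"jaw":87},
    {"wx":0,"wy":0,"wz":0,"dx":0,"dy":0,"dz":-0.7,"jaw":87},
    {"wx":0,"wy":0,"wz":0,"dx":0,"dy":0,"dz":-0.8,"jaw":87},
    {"wx":0,"wy":0,"wz":0,"dx":0,"dy":0,"dz":-0.8,"jaw":87},
    {"wx":0,"wy":0,"wz":0,"dx":0,"dy":0,"dz":-0.8,"jaw":87},
    {"wx":0,"wy":0,"wz":0,"dx":0,"dy":0,"dz":-0.5,"jaw":87},
    {"wx":0,"wy":0,"wz":0,"dx":0,"dy":0,"dz":-0.2,"jaw":87}
  ]
}}

```text
clock: 22.83
ee_pos: [543.0, 316.9, 194.2]
eef_rot: [0.192, 0.801, 0.462, -0.329]
force: [-0.3, -0.3, 0.1]
gripper_width: 87.0
grasp_force: 0.0
```

Request:
{"method": "step_arm", "body": {
  "series": [
    {"wx":0,"wy":0,"wz":0,"dx":0,"dy":0,"dz":0,"jaw":87},
    {"wx":0,"wy":0,"wz":0,"dx":0,"dy":0,"dz":0,"jaw":87},
    {"wx":0,"wy":0,"wz":0,"dx":0,"dy":0,"dz":0,"jaw":87}
  ]
}}

```text
clock: 23.08
ee_pos: [541.1, 314.3, 191.6]
eef_rot: [0.192, 0.8, 0.462, -0.332]
force: [0.5, -0.7, 0.1]
gripper_width: 87.3
grasp_force: 0.0
```

```bash
python3 - <<'E'
from lev import *
a,o=cur();print(a[0],o["clock"],o["force"])
level(135,148,[502,246]);level(135,148,[502,246],cam="scene")
pic,d=eyes.read_camera("scene")
cv2.imwrite("pics/E.png",cv2.resize(pic[:,:,::-1],(800,600)))
E
```

```text
[541.1160483  314.34641384 191.62149269] 23.0833 [ 0.51875418 -0.70911937  0.09652517]
n 38 z 142.2 tilt deg x,y [-2.3 -2.4] rect ((505.17529296875, 250.48663330078125), (28.3631649017334, 44.16902542114258), 56.662010192871094)
n 7 z 141.8 tilt deg x,y [ 3.9 -7. ] rect ((516.2640991210938, 245.63198852539062), (21.207950592041016, 24.6190185546875), 70.01565551757812)
```

View pics/E.png

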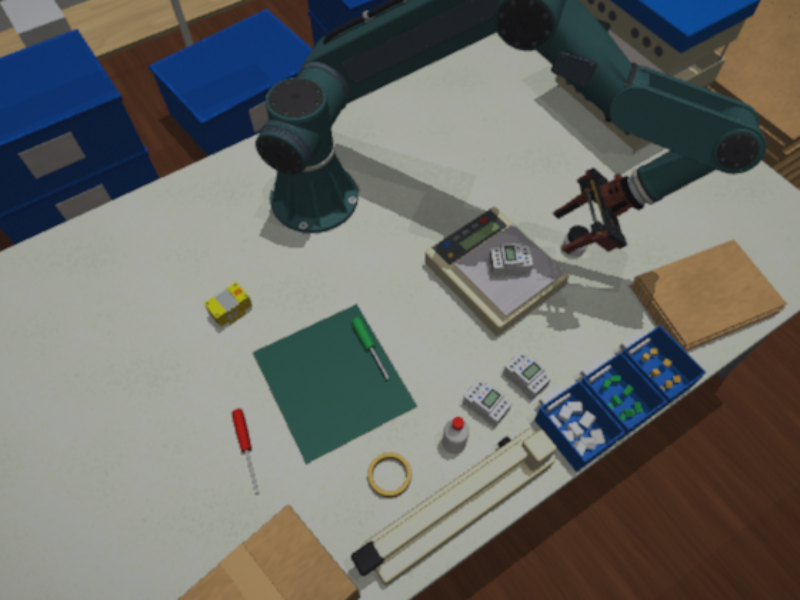

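The meter rests face up in the middle of the pan at pixel (512,258). Its face is at 142 mm, which matches 84 + 58 mm, and the gripper is clear. Everything else is where it was, so I'm handing in.

```bash
python3 -c "
from station import robot;print(robot.sign_off())"
```

```text
the job is handed in; nothing more can be done
None
```

The white meter is resting face up near the middle of the scale's pan, released and with the gripper clear. The job was handed in at about 23 s, grip was held at about 10 N, and nothing else looked moved in the last picture.

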